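# Lock the finisher's stop, load the blanks and stir them into the media

### The arm

A 6-joint arm with a two-finger parallel gripper is mounted at the origin on the work surface. World frame = base frame: x ahead of the robot, y to its left, z up, the work surface at z = 0. Lengths are in mm, angles in degrees, forces in N, time in s.
With the tool pointing down it reaches from about 350 to 725 mm from the base axis. Payload 4.3 kg.
Tool frame: the origin (TCP) lies on the centre line of the jaws, within the pads' length; the fingertips stand 14 mm ahead of it and the grasp point (between the pads) lies 5 mm behind it (bot.tip_reach is the distance from the TCP to the fingertips, in mm); z points along the fingers, y is the line along which they close (so a half turn about z gives the same grasp; the last joint's range is limited). The gripper opens to 85 mm and grips with 20 to 120 N. Pads are 22 mm wide; open, the fingers measure 114 mm over their backs; the gripper's body (76 mm by 85 mm) begins 54 mm behind the grasp point. The pads swing forward as they close: fully open they stand 13 mm farther back than shut.
Start: joints at [62.894, 21.618, 4.641, 73.018, 0, 83.68], TCP at [204.072, 537.606, 245.329] pointing down, gripper open.
Joint ranges: [-156.06, 156.06], [-48.1, 94.91], [-58.44, 69.94], [-101.28, 121.22], [-78.64, 73.56], [-180, 180]. Speed limits (degrees/s): [147.25, 147.25, 180, 180, 180, 180].

### API

Orientations are given as a 3x3 rotation matrix whose columns are the frame's x, y, z axes.
In Python, from workcell import bot, imaging, ticket, nets gives the robot as it stands.
- The arm moves only by the tool carry_out, never from a script. Its argument "commands" is one flat list of numbers, 7 for each row, row after row: the closure, from 0 (fully open) to 1 (shut), then the shift along the tool's x, y, z in units of 0.2 m (1.0 is 0.2 m), then the turn, a rotation vector about the tool's x, y, z in units of 180 degrees (1.0 is 180 degrees). A call has 1 to 10 rows; each row is the pose to reach, as a shift and turn from the pose commanded when the call began, along the tool's axes at that moment, turning the shorter way round; what a row does not reach only later rows make up. A row lasts 1/10 s, in which the tool goes at most 50 mm and 8.59 degrees, less where a joint would pass 70% of its speed; a pose out of reach is approached as far as the arm can. A call with a number of a shift or a turn outside -1 to 1 is refused whole. A call with a gripper value outside its range is refused whole. The fingers move at their own pace and stop on an object; "grip_force" is the grip in N (left out, the last holds). Time passes only in rows, so rows that repeat a pose let the fingers close. It gives the time, the measured TCP pose, the force, the opening and the grip force at its end, in the units of the state.
- bot.sense(): the state, without advancing time (a new reading comes with each control period).
- imaging.snapshot(name): name is "side" or "top"; returns a dict with "color" (400x640x3 uint8, red, green, blue), "K" (3x3 intrinsics, pixels), "R" (3x3) and "t" (3): a world point X has camera coordinates R X + t. Camera axes: x right, y down, z forward; pixel columns grow to the right and rows downward; lengths in mm; the calibration is good to about 2 mm. A picture is of the moment at which its call begins. There is no depth.
- ticket.job_done(): hands the job in; it is judged then, once.
Trained networks look in the newest picture that a camera, given by its name, has taken for a name from the list of things; names that differ only in an ending like _2 or _b are one class to them, and where a whole thing is asked for, a point or a joint stands for the part that bears it (a point fixed in the world has none). Each returns a list of dicts, best first, with "confidence" (0 to 1); they miss things now and then, are a little off and sometimes report something else, mostly with a low value. They report only what shows in the picture. A call takes as long as a camera call.
- nets.find_in(camera, thing): "at" ([x, y, z] in mm, in the coordinates of the camera as it stood for that picture, good to about 4 mm: the middle of the surface that is visible of it).
- nets.landmark_of(camera, thing): "at" ([x, y, z] in mm, in the coordinates of the camera as it stood for that picture, good to about 4 mm: a listed point, or the origin of a listed thing).
The state is a dict: "time_s": time; "joint_pos": joint angles; "qd": joint speeds; "effort": joint torques, N m; "eef_pos": TCP position; "ee_rot": TCP orientation; "wrist_force": force on the tool from outside, world axes, zero at the start; "wrist_torque": the same for the moment, N m; "finger_gap": finger opening in mm; "gripper_force": force on a finger pad.
Only numpy, scipy, OpenCV 4.12 (cv2) and the standard library are available. Lean on these libraries where they do the work, as an engineer would, in place of code of your own. Each camera call takes 0.05 s, during which the arm holds its last target. There are 200 camera calls.

### The job

Ready the finishing machine for a batch. First slide the open-jaw spanner flat onto the square lower nut with its handle beside the post, and while it keeps that nut from turning, tighten the hex jam nut above it clockwise until its yellow mark comes level with the lower nut's yellow mark, then lay the spanner flat back in the blue tray. After that put every steel blank (not the brass nut) in the orange bowl, stir them into the media with the rod, at least two full rounds anticlockwise seen from above, half-way out to the wall with its tip close to the floor, and stand the rod back in its tube, leaving all media in the bowl and the yellow can alone.

Things in the scene. Friction and masses are not known exactly. Their poses are not given: they have to be found in the camera images.
- finisher: the finishing machine: fixed green base plate 170 x 445 x 12 mm flat on the table, 445 along its own y, origin on the table. It carries (own x, y, mm) the orange bowl at (0, 115), the stop stud at (0, -65), a dark reaction post at (-20, -155) (12 mm across, top 30 mm above the table) and the rod tube at (-66, 200)
- bowl_in (a point): centre of the bowl's inner floor, 17 mm above the table; axes as the machine's. Round inside, radius 73 mm at the floor and 83 mm at the rim, which is 63 mm above the inner floor; wall 5 mm
- stud (a point): on the stop stud's axis at the base plate's upper face (12 mm above the table); axes as the machine's. From this face up: square lower nut 36 x 36 mm from 0 to 16 mm, hex jam nut (36 mm across flats, 41.6 mm across corners) from 16 to 34 mm, bare stud end (21 mm across) to 50 mm. Both nuts are captive on the stud and do not rise or sink
- lower_nut (a joint): turn of the dark square lower nut on the stud, rad, clockwise from above positive; starts near 0, where its flats are parallel to the machine's x and y, and should stay there. It turns very easily (0.06 N m), far more easily than the jam nut turns on it, so the jam nut drags it round unless it is held
- jam_nut (a joint): turn of the bright hex jam nut relative to the lower nut, rad, clockwise from above positive, about 0.25 N m: starts at -1.25 to -0.65, 0 where the yellow marks are in line, hard stop at 0.25. At 0 its flats face 45, 105 and 165 deg (and back to back) in the lower nut's frame. Its mark is on top and side of one corner; the lower nut's on the corner towards machine -x +y (135 deg)
- spanner: loose open-jaw spanner, flat, 300 g. Origin: centre of the jaw opening, on its underside; jaws open to +x, handle to -x, z up. Jaw slot 40 mm wide (2 mm play a side on the nut), slot bottom at x = -20 mm, jaw tips at x = +18, head 68 mm wide from x = -32, steel 10 mm thick, neck 22 mm wide to x = -85, then a red grip 22 mm wide, 24 mm tall, to x = -155
- spanner_grip (a point): point in the spanner's red grip, 125 mm behind the jaw centre, 12 mm above the underside: where to hold it. On the nut the spanner lies flat on the base plate, origin on the stud's axis, handle towards the machine's -y; the post then stands 3 mm beside its handle (machine's -x side) and stops it turning clockwise. Set down 43 mm short of the nut, the head clears nut and post
- tray: fixed shallow blue tray 250 x 115 mm, walls 12 mm high and 4 mm thick, floor 4 mm; long side along its x; origin under its centre. The spanner starts in it, jaws towards the tray's +x
- rod: loose stirring rod, 120 g, upright in its tube: aluminium shaft 12 mm across and 120 mm long, then a blue square grip 22 x 22 x 60 mm; origin at the foot's tip, z up towards the grip, sides of the grip along its x and y
- rod_tip (a point): the rod's lower tip
- rod_tube (a point): on the axis of the rod's upright tube at the base plate's upper face: open tube 18 mm inside, 25 mm outside, 55 mm high above this point; the rod stands in it on the base plate
- blank0: loose polished steel blank 26 x 20 x 16 mm (x, y, z), 75 g, origin under its centre, lying on a fixed cardboard pad 4 mm thick (240 x 120 mm); may be absent (2 to 4 are there)
- blank1: loose polished steel blank 26 x 20 x 16 mm (x, y, z), 75 g, origin under its centre, lying on a fixed cardboard pad 4 mm thick (240 x 120 mm); may be absent (2 to 4 are there)
- blank2: loose polished steel blank 26 x 20 x 16 mm (x, y, z), 75 g, origin under its centre, lying on a fixed cardboard pad 4 mm thick (240 x 120 mm); may be absent (2 to 4 are there)
- blank3: loose polished steel blank 26 x 20 x 16 mm (x, y, z), 75 g, origin under its centre, lying on a fixed cardboard pad 4 mm thick (240 x 120 mm); may be absent (2 to 4 are there)
- media0: loose blue ceramic media ball, 20 mm across, in the bowl; its origin lies on its surface and turns with it
- media1: loose blue ceramic media ball, 20 mm across, in the bowl; its origin lies on its surface and turns with it
- media2: loose blue ceramic media ball, 20 mm across, in the bowl; its origin lies on its surface and turns with it
- media3: loose blue ceramic media ball, 20 mm across, in the bowl; its origin lies on its surface and turns with it
- media4: loose blue ceramic media ball, 20 mm across, in the bowl; its origin lies on its surface and turns with it
- spare_nut: loose brass ring nut 26 mm across, 12 mm high, lying among the blanks; does not belong in the bowl
- can: loose yellow can 68 mm across, 110 mm high, on the table at the left: a bystander, to be left standing where it is

How it is judged (in metres and radians):
On the way, in this order (a step that is already met when the one before it is completed fails the run):
1. the spanner is on the lower nut, flat on the base plate (horizontal distance between spanner and stud below 0.007 m and z of spanner in the frame of stud below 0.006 m and angle between spanner's own z axis and vertical below 0.08 rad), for 0.2 s.
2. with the spanner on the lower nut, the jam nut is turned to its mark (within 0.2 rad or past it) and the lower nut has not turned by more than 0.35 rad (all of step 1 and value of joint jam_nut above -0.2 rad and value of joint lower_nut between -0.35 and 0.35 rad), for 0.2 s.
3. the spanner lies flat in the tray (x of spanner in the frame of tray between -0.12 and 0.12 m and y of spanner in the frame of tray between -0.05 and 0.05 m and x of spanner_grip in the frame of tray between -0.115 and 0.115 m and y of spanner_grip in the frame of tray between -0.05 and 0.05 m and z of spanner in the frame of tray below 0.01 m and angle between spanner's own z axis and vertical below 0.08 rad), for 0.2 s.
4. all blanks are in the bowl (horizontal distance between each of blank0, blank1, blank2, blank3 and bowl_in below 0.086 m and z of each of blank0, blank1, blank2, blank3 in the frame of bowl_in below 0.06 m), for 0.2 s.
5. stirring: the rod's tip, within 24 mm of the bowl's floor, passes the machine's +x side (over 20 mm off centre, under 20 mm to either side) (z of rod_tip in the frame of bowl_in below 0.024 m and horizontal distance between rod_tip and bowl_in below 0.08 m and y of rod_tip in the frame of bowl_in between -0.02 and 0.02 m and x of rod_tip in the frame of bowl_in above 0.02 m).
6. then its +y side (z of rod_tip in the frame of bowl_in below 0.024 m and horizontal distance between rod_tip and bowl_in below 0.08 m and x of rod_tip in the frame of bowl_in between -0.02 and 0.02 m and y of rod_tip in the frame of bowl_in above 0.02 m).
7. then its -x side (z of rod_tip in the frame of bowl_in below 0.024 m and horizontal distance between rod_tip and bowl_in below 0.08 m and y of rod_tip in the frame of bowl_in between -0.02 and 0.02 m and x of rod_tip in the frame of bowl_in below -0.02 m).
8. then its -y side (z of rod_tip in the frame of bowl_in below 0.024 m and horizontal distance between rod_tip and bowl_in below 0.08 m and x of rod_tip in the frame of bowl_in between -0.02 and 0.02 m and y of rod_tip in the frame of bowl_in below -0.02 m).
9. then its +x side again (two full anticlockwise rounds pass all five in this order) (all of step 5).
At the end, for the whole second after the job is handed in: Jam nut within 0.2 rad of its mark or past it, lower nut turned under 0.35 rad; spanner flat in the tray; all blanks and media in the bowl, brass nut outside; rod standing in its tube (tip within 12 mm of its axis, 15 mm of the plate, tilt under 0.3 rad), at rest (all of step 3 and all of step 4 and value of joint jam_nut above -0.2 rad and value of joint lower_nut between -0.35 and 0.35 rad and horizontal distance between each of media0, media1, media2, media3, media4 and bowl_in below 0.086 m and z of each of media0, media1, media2, media3, media4 in the frame of bowl_in below 0.06 m and horizontal distance between rod_tip and rod_tube below 0.012 m and z of rod_tip in the frame of rod_tube below 0.015 m and angle between rod's own z axis and vertical below 0.3 rad and horizontal distance between spare_nut and bowl_in above 0.1 m and linear speed of each of rod, spanner below 0.05 m/s); the robot touches nothing.
It fails at once if the yellow can is moved more than 30 mm (distance of can from where it was at the start of the episode above 0.03 m).
Of blank0, blank1, blank2, blank3 only 2 to 4 are there at a start; the rules pass over those that are not, and their reading is None.
At some moment in a run one of blank0, blank1, blank2, blank3 may be knocked a few centimetres aside while the robot is not near it.
It also fails if it takes over 210 s, if anything falls off the work surface, if the arm or the gripper's body presses on something with over 40 N, if the wrist force passes 120 N, or if a joint passes its speed limit or range.

## Working session

There is one attempt and no reset: what is moved stays moved. The work goes in short steps, Python scripts to look and compute and a tool call to move; the robot and the scene stay as the last step left them, time stands still between calls to the robot, and variables do not carry over. Pictures are saved under pics/ and viewed, at most 14 in all, crops included, and the job is handed in when it is done.

Besides the shell and the picture viewer there is one more tool, called after "Request:" as a command line: name --argument value ..., lists and objects as JSON in quotes. carry_out: Moves the arm, as the interface text tells. Shifts and turns lie within -1 to 1; 1 stands for 0.2 m of shift or 180 degrees of turn. Its arguments: {"type":"object","properties":{"commands":{"type":"array"},"grip_force":{"type":"number"}},"required":["commands"]}

```bash
ls; mkdir -p pics; cat > h.py <<'E'
import numpy as np,cv2
from workcell import bot,imaging,ticket,nets
def snap(c,name=None):
    s=imaging.snapshot(c)
    if name: cv2.imwrite('pics/%s.png'%name,s['color'][:,:,::-1])
    return s
def w(s,p): return s['R'].T@(np.array(p)-s['t'])
def proj(s,X):
    p=s['K']@(s['R']@np.array(X,float)+s['t']); return p[:2]/p[2]
def look(things,cams=('top','side'),f='landmark_of',n=1):
    S={}
    for c in cams:
        S[c]=s=snap(c)
        for t in things:
            for d in getattr(nets,f)(c,t)[:n]: print(c,t,round(d['confidence'],2),w(s,d['at']).round(1))
    return S
def tri(s1,u1,s2,u2):
    P=[s['K']@np.c_[s['R'],s['t']] for s in(s1,s2)]
    X=cv2.triangulatePoints(P[0],P[1],np.array(u1,float),np.array(u2,float)); return (X[:3]/X[3]).ravel()
E
python3 - <<'E'
from h import *
a=snap('top','top0');b=snap('side','side0')
for s in(a,b): print(s['R'].round(3),s['t'],s['K'])
look(['finisher','bowl_in','stud','spanner','spanner_grip','tray','rod','rod_tip','rod_tube','spare_nut','can','jam_nut','lower_nut'])
look(['blank0'],n=5)
E
```

```text
pics
[[-0.002 -1.    -0.02 ]
 [-0.998  0.003 -0.062]
 [ 0.062  0.02  -0.998]] [  38.82431667  538.87208386 1379.59435919] [[503.9913437    0.         315.66093889]
 [  0.         503.9913437  198.20214748]
 [  0.           0.           1.        ]]
[[ 0.906 -0.422 -0.02 ]
 [-0.261 -0.522 -0.812]
 [ 0.332  0.741 -0.583]] [-460.01134749  172.55179017 1079.07943173] [[516.3986095    0.         319.48609875]
 [  0.         516.3986095  194.39433405]
 [  0.           0.           1.        ]]
top finisher 0.98 [574.2 150.5   1.9]
top bowl_in 0.61 [583.9 262.   15.4]
top stud 0.97 [570.2  90.4   9.7]
top spanner 0.69 [ 609.6 -230.9    3. ]
top spanner_grip 0.69 [ 483.5 -231.5   18.4]
top tray 0.66 [ 535.3 -232.8   -2. ]
top rod 0.62 [524.4 355.7  11.9]
top rod_tube 0.96 [527.9 361.6  11.7]
top spare_nut 0.51 [ 478.2 -396.     4.9]
top can 0.7 [502.8 434.4  -3.4]Traceback (most recent call last):
  File "<stdin>", line 4, in <module>
  File "h.py", line 15, in look
    for d in getattr(nets,f)(c,t)[:n]: print(c,t,round(d['confidence'],2),w(s,d['at']).round(1))
             ~~~~~~~~~~~~~~~^^^^^
ValueError: it knows: blank, bowl_in, can, finisher, media, rod, rod_tip, rod_tube, spanner, spanner_grip, spare_nut, stud, tray
```

```bash
python3 - <<'E'
from h import *
look(['finisher','bowl_in','stud','spanner','spanner_grip','tray','rod','rod_tip','rod_tube','spare_nut','can'])
look(['blank'],n=6)
E
```

```text
top finisher 0.64 [573.8 153.    3.2]
top bowl_in 0.6 [582.  263.5  15.8]
top stud 0.67 [566.9  88.3  16. ]
top spanner 0.75 [ 610.1 -232.2    1.5]
top spanner_grip 0.82 [ 484.7 -232.6   18. ]
top rod 0.64 [525.8 352.7  11.4]
top rod_tip 0.58 [585.1 263.4  15.5]
top rod_tube 0.97 [524.2 360.2  10.2]
top spare_nut 0.53 [ 476.5 -394.8    3. ]
top can 0.79 [504.4 437.6  -4.2]
side finisher 0.6 [577.3 149.5  -2.2]
side bowl_in 0.81 [584.1 267.3  17.7]
side stud 0.83 [566.1  87.5  19. ]
side spanner 0.91 [ 609.5 -229.7    5.3]
side spanner_grip 0.91 [ 485.9 -232.1   18.6]
side tray 0.63 [ 529.5 -227.7    1.8]
side rod_tip 0.54 [498.6 434.1   1.7]
side rod_tube 0.75 [524.6 354.4  16. ]
side spare_nut 0.59 [ 475.5 -390.9    2.1]
side can 0.8 [499.2 433.7  -0.8]
top blank 0.45 [ 545.8 -397.     7.5]
top blank 0.42 [ 439.5 -347.9    6.1]
side blank 0.68 [ 542.9 -397.3    2.1]
side blank 0.53 [ 439.4 -345.6    3.3]
```

View pics/top0.png

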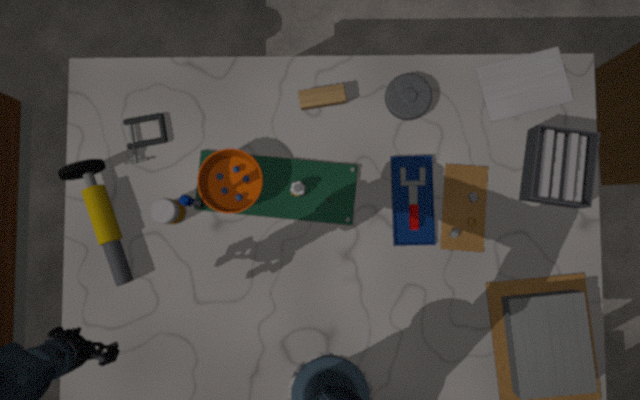

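View pics/side0.png

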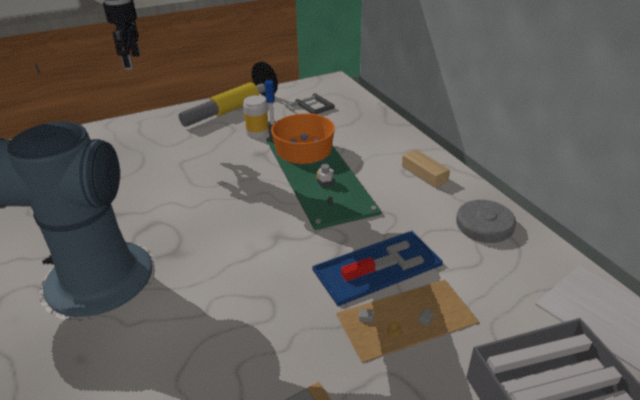

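```bash
python3 - <<'E'
from h import *
a=snap('top');b=snap('side')
def ray(s,u,z):
    d=s['R'].T@np.linalg.inv(s['K'])@np.array([u[0],u[1],1.]);c=-s['R'].T@s['t'];return c+d*(z-c[2])/d[2]
def seg(s,lo,hi,box):
    h=cv2.cvtColor(s['color'],cv2.COLOR_RGB2HSV);m=cv2.inRange(h,lo,hi);k=np.zeros_like(m);x0,y0,x1,y1=box;k[y0:y1,x0:x1]=m[y0:y1,x0:x1];return k
h=cv2.cvtColor(a['color'],cv2.COLOR_RGB2HSV)
for p in [(330,190),(350,170),(415,160),(400,220),(415,215),(412,185),(473,197),(470,222),(455,232),(298,188),(232,205)]: print(p,h[p[1],p[0]])
def rect(m,s,z):
    c=max(cv2.findContours(m,0,2)[0],key=cv2.contourArea)[:,0,:].astype(float)
    P=np.array([ray(s,u,z)[:2] for u in c],np.float32);r=cv2.minAreaRect(P);print('rect',r,cv2.boxPoints(r).round(1).tolist())
rect(seg(a,(50,80,20),(90,255,255),(190,140,370,230)),a,12)
rect(seg(a,(100,120,20),(125,255,255),(385,150,440,250)),a,12)
m=seg(a,(5,150,100),(20,255,255),(190,140,270,220));c=max(cv2.findContours(m,0,2)[0],key=cv2.contourArea)
(x,y),r=cv2.minEnclosingCircle(c);print('bowl rim',ray(a,(x,y),80),r)
m=seg(a,(170,100,60),(180,255,255),(395,150,440,250))|seg(a,(0,150,60),(4,255,255),(395,150,440,250));rect(m,a,28)
A=cv2.resize(a['color'][140:235,190:370],None,fx=4,fy=4,interpolation=2)
B=cv2.resize(a['color'][145:260,385:495],None,fx=5,fy=5,interpolation=2)
C=cv2.resize(b['color'][105:235,255:390],None,fx=4.4,fy=4.4,interpolation=2)
for n,i in zip('ABC',(A,B,C)): cv2.imwrite(f'pics/{n}1.png',np.clip(i[:,:,::-1].astype(float)*1.6,0,255))
E
```

```text
(330, 190) [ 76 140  62]
(350, 170) [73 46 77]
(415, 160) [107 226  53]
(400, 220) [104 198  76]
(415, 215) [179 182  87]
(412, 185) [23 18 56]
(473, 197) [15  8 62]
(470, 222) [ 16 145  74]
(455, 232) [23 12 84]
(298, 188) [ 0  3 94]
(232, 205) [ 11 214  99]
rect ((564.63525390625, 82.25021362304688), (305.767333984375, 165.28414916992188), 84.10694885253906) [[466.70001220703125, -61.29999923706055], [631.0999755859375, -78.30000305175781], [662.5, 225.8000030517578], [498.1000061035156, 242.8000030517578]]
rect ((533.8062744140625, -230.34808349609375), (243.80368041992188, 112.38664245605469), 1.4425437450408936) [[410.5, -177.1999969482422], [413.3999938964844, -289.6000061035156], [657.0999755859375, -283.5], [654.2999877929688, -171.10000610351562]]
bowl rim [582.12218123 265.46494942  80.        ] 32.858924865722656
rect ((487.2178955078125, -229.98333740234375), (68.9742431640625, 24.03527069091797), 3.5604655742645264) [[452.1000061035156, -220.10000610351562], [453.5, -244.10000610351562], [522.4000244140625, -239.8000030517578], [520.9000244140625, -215.8000030517578]][ WARN:0@2.383] global loadsave.cpp:1063 imwrite_ Unsupported depth image for selected encoder is fallbacked to CV_8U.
```

View pics/A1.png

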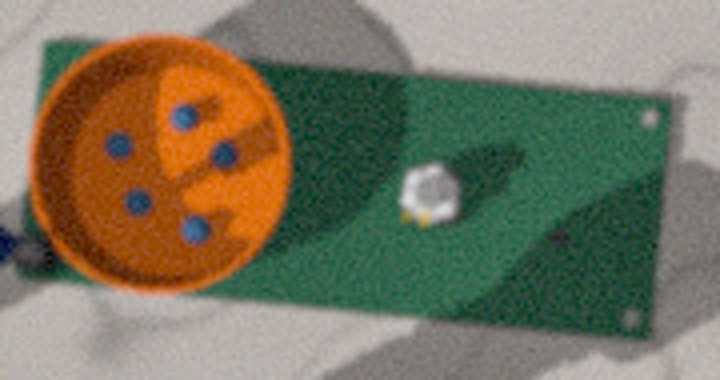

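View pics/B1.png

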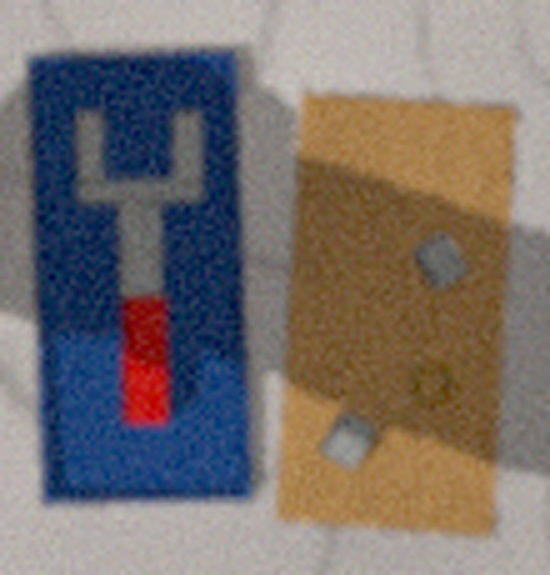

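View pics/C1.png

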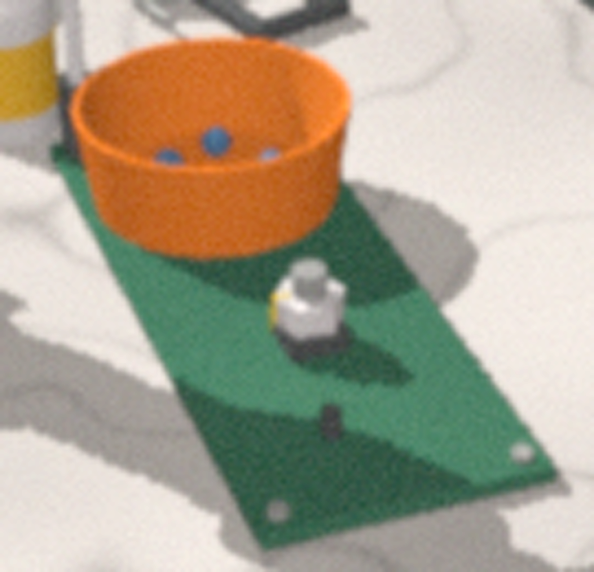

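```bash
cat >> h.py <<'E'
def ray(s,u,z):
    d=s['R'].T@np.linalg.inv(s['K'])@np.array([u[0],u[1],1.]);c=-s['R'].T@s['t'];return c+d*(z-c[2])/d[2]
E
python3 - <<'E'
from h import *
from scipy.optimize import least_squares
a=snap('top');b=snap('side')
A=lambda x,y:(x/4+190-.4,y/4+140-.4)
C=lambda x,y:(x/4.4+255-.4,y/4.4+105-.4)
pts=[(a,A(45,42),(85,222.5,12)),(a,A(670,95),(85,-222.5,12)),(a,A(650,337),(-85,-222.5,12)),(a,A(437,188),(0,-65,62)),(a,A(559,236),(-20,-155,29)),(a,A(161,164),(0,115,80)),
(b,C(265,541),(-85,-222.5,6)),(b,C(556,480),(85,-222.5,6)),(b,C(309,267),(0,-65,62)),(b,C(331,409),(-20,-155,30)),(b,C(211,103),(0,115,80)),(b,C(60,150),(-85,222.5,12))]
def f(p,z=0):
    c,s=np.cos(p[2]),np.sin(p[2]);M=np.array([[c,-s,0],[s,c,0],[0,0,1]])
    return np.array([proj(S,M@np.array(m,float)+[p[0],p[1],z])-u for S,u,m in pts])
for sel in (slice(0,12),slice(0,6),slice(6,12)):
    r=least_squares(lambda p:f(p)[sel].ravel(),[571,150,-.1],loss='soft_l1',x_scale=[1,1,.01]);p=r.x
    c,s=np.cos(p[2]),np.sin(p[2]);M=np.array([[c,-s],[s,c]])
    print(p[:2],np.degrees(p[2]),'stud',M@[0,-65]+p[:2],'bowl',M@[0,115]+p[:2],'tube',M@[-66,200]+p[:2]);
    print(f(p)[sel].round(1).tolist())
print('stud top tri',tri(a,A(437,188),b,C(309,267)))
B=lambda x,y:(x/5+385-.4,y/5+145-.4)
print('jaw tips mid z14',ray(a,B(139,112),14),'slot bottom',ray(a,B(139,184),14),'head l/r',ray(a,B(77,195),14),ray(a,B(207,195),14),'grip mid front',ray(a,B(145,298),28),'grip back',ray(a,B(147,422),28))
print('blanks',ray(a,B(441,260),20),ray(a,B(350,440),20),'brass',ray(a,B(434,380),16))
print(bot.tip_reach,bot.sense()['ee_rot'],bot.sense()['wrist_force'],bot.sense()['finger_gap'])
E
```

```text
[571.83588386 150.40206381] -5.525554308367229 stud [565.57705359  85.70409596] bowl [582.90919895 264.86769923] tube [525.40050195 355.82785408]
[[-1.3, -0.7], [0.4, 0.5], [-0.1, 0.7], [-1.5, 0.7], [0.6, 0.0], [-0.1, -0.1], [-0.3, 1.2], [1.1, -1.2], [0.6, 1.0], [0.8, 0.5], [0.5, -0.0], [-3.0, -1.4]]
[572.0889792  149.67354562] -5.241121649921233 stud [566.15140397  84.94530449] bowl [582.59391998 264.19274148] tube [524.63438121 354.86628704]
[[-1.2, -0.5], [0.5, -0.0], [0.3, 0.3], [-1.2, 0.5], [0.9, -0.4], [0.1, 0.0]]
[572.54865834 151.61806936] -6.102814516500175 stud [565.63831883  86.98644237] bowl [584.77464364 265.9663325 ] tube [528.18528176 357.50126639]
[[-1.3, 0.8], [0.4, -1.2], [0.4, 0.8], [0.2, 0.3], [0.9, -0.4], [-2.2, -1.9]]
stud top tri [564.84936677  82.33246409  67.43375865]
jaw tips mid z14 [ 625.12030127 -231.37554833   14.        ] slot bottom [ 584.97228333 -230.82332528   14.        ] head l/r [ 578.9801267  -196.48135421   14.        ] [ 578.709589   -268.27335646   14.        ] grip mid front [ 520.99211094 -230.82304296   28.        ] grip back [ 453.24873806 -230.96873103   28.        ]
blanks [ 541.8229765  -394.62224445   20.        ] [ 443.19475856 -342.99841767   20.        ] brass [ 475.99032884 -390.56663922   16.        ]
14.0 [[-9.34913128e-01  3.54876653e-01  6.00196846e-05]
 [ 3.54876657e-01  9.34913125e-01  8.23848130e-05]
 [-2.68767442e-05  9.83222283e-05 -9.99999995e-01]] [-0.53630139 -0.23487618 -0.2064874 ] 85.57193104530067
```

```bash
cat > plan.py <<'E'
# plan(wps): wps = (closure, x,y,z, ydir_deg, mm_per_row[, extra rows]); prints calls
import json,os,sys
from h import *
from scipy.spatial.transform import Rotation as Ro
def Rt(yd):
    y=np.radians(yd);Y=np.array([np.cos(y),np.sin(y),0]);Z=np.array([0,0,-1.]);return np.c_[np.cross(Y,Z),Y,Z]
def ang(R): return np.degrees(np.arctan2(R[1,1],R[0,1]))
def state():
    s=bot.sense();return np.array(s['eef_pos'],float),np.array(s['ee_rot'],float)
def cur():
    p,R=state()
    if os.path.exists('cmd.json'):
        c=json.load(open('cmd.json'));print('cmd-meas',(np.array(c['p'])-p).round(2),'yaw',round(c['a']-ang(R),2));return np.array(c['p']),c['a']
    return p,ang(R)
def plan(wps,fresh=False):
    if fresh and os.path.exists('cmd.json'): os.remove('cmd.json')
    p,a=cur();
    p0,a0=p.copy(),a;rows=[];calls=[]
    def flush():
        nonlocal rows,p0,a0
        if not rows:return
        calls.append(rows);r=np.array(rows[-1]);p0=p0+Rt(a0)@(r[1:4]*200);a0=a0-r[6]*180;rows=[]
    for c,x,y,z,yd,sp,*ex in wps:
        q=np.array([x,y,z],float);d=np.linalg.norm(q-p);da=(yd-a+180)%360-180
        n=max(1,int(np.ceil(d/sp-1e-6)),int(np.ceil(abs(da)/8-1e-6)));ps,as_=p,a
        for k in list(range(1,n+1))+[n]*(ex[0] if ex else 0):
            t=ps+(q-ps)*k/n;ta=as_+da*k/n
            for _ in (0,1):
                sh=Rt(a0).T@(t-p0)/200;tu=-(ta-a0)/180
                if len(rows)>=10 or max(abs(sh))>1 or abs(tu)>.9: flush()
                else:break
            rows.append([c,*[round(v,3)+0 for v in sh],0,0,round(tu,3)+0])
        p,a=q,as_+da
    flush();json.dump({'p':list(p0),'a':a0},open('cmd.json','w'))
    for r in calls: print(json.dumps([float('%g'%v) for R in r for v in R]).replace('.0,',',').replace(' ',''))
E
python3 - <<'E'
from plan import *
plan([(0,400,200,200,80,50),(0.45,482.5,-231,120,90,50),(0.45,482.5,-231,20,90,30,2)],True)
E
```

```text
[0,-0.189,-0.154,0.028,0,0,-0.007,0,-0.379,-0.308,0.057,0,0,-0.015,0,-0.568,-0.461,0.085,0,0,-0.022,0,-0.757,-0.615,0.113,0,0,-0.03,0,-0.947,-0.769,0.142,0,0,-0.037]
[0,-0.17,-0.175,0.028,0,0,-0.008,0,-0.34,-0.35,0.056,0,0,-0.015,0,-0.511,-0.524,0.085,0,0,-0.023,0.45,-0.613,-0.745,0.129,0,0,-0.029,0.45,-0.716,-0.966,0.174,0,0,-0.035]
[0.45,-0.078,-0.231,0.044,0,0,-0.006,0.45,-0.156,-0.462,0.088,0,0,-0.013,0.45,-0.234,-0.693,0.133,0,0,-0.019,0.45,-0.312,-0.924,0.177,0,0,-0.025]
[0.45,-0.06,-0.237,0.045,0,0,-0.006,0.45,-0.12,-0.473,0.089,0,0,-0.012,0.45,-0.179,-0.709,0.134,0,0,-0.018,0.45,-0.179,-0.709,0.259,0,0,-0.018,0.45,-0.179,-0.709,0.384,0,0,-0.018,0.45,-0.179,-0.709,0.509,0,0,-0.018,0.45,-0.179,-0.709,0.634,0,0,-0.018,0.45,-0.179,-0.709,0.634,0,0,-0.018,0.45,-0.179,-0.709,0.634,0,0,-0.018]
```

Request:
carry_out --commands '[0,-0.189,-0.154,0.028,0,0,-0.007,0,-0.379,-0.308,0.057,0,0,-0.015,0,-0.568,-0.461,0.085,0,0,-0.022,0,-0.757,-0.615,0.113,0,0,-0.03,0,-0.947,-0.769,0.142,0,0,-0.037]'

```text
time_s: 2.8
eef_pos: [327.2, 325.0, 216.9]
ee_rot: [[-0.97, 0.243, 0.001], [0.243, 0.97, 0.001], [-0.001, 0.001, -1.0]]
wrist_force: [0.9, 0.6, 0.2]
finger_gap: 85.6
gripper_force: 0.0
```

Request:
carry_out --commands '[0,-0.17,-0.175,0.028,0,0,-0.008,0,-0.34,-0.35,0.056,0,0,-0.015,0,-0.511,-0.524,0.085,0,0,-0.023,0.45,-0.613,-0.745,0.129,0,0,-0.029,0.45,-0.716,-0.966,0.174,0,0,-0.035]'

```text
time_s: 3.3
eef_pos: [419.1, 102.4, 182.2]
ee_rot: [[-0.991, 0.135, 0.002], [0.135, 0.991, 0.0], [-0.001, 0.0, -1.0]]
wrist_force: [1.0, 0.4, -0.8]
finger_gap: 59.0
gripper_force: 0.0
```

Request:
carry_out --commands '[0.45,-0.078,-0.231,0.044,0,0,-0.006,0.45,-0.156,-0.462,0.088,0,0,-0.013,0.45,-0.234,-0.693,0.133,0,0,-0.019,0.45,-0.312,-0.924,0.177,0,0,-0.025]'

```text
time_s: 3.7
eef_pos: [455.1, -89.4, 146.7]
ee_rot: [[-0.998, 0.058, 0.001], [0.058, 0.998, 0.0], [-0.001, 0.0, -1.0]]
wrist_force: [1.1, 0.3, -0.3]
finger_gap: 46.7
gripper_force: 0.0
```

Request:
carry_out --commands '[0.45,-0.06,-0.237,0.045,0,0,-0.006,0.45,-0.12,-0.473,0.089,0,0,-0.012,0.45,-0.179,-0.709,0.134,0,0,-0.018,0.45,-0.179,-0.709,0.259,0,0,-0.018,0.45,-0.179,-0.709,0.259,0,0,-0.018]'

```text
time_s: 4.2
eef_pos: [480.4, -231.1, 92.1]
ee_rot: [[-1.0, 0.004, -0.004], [0.004, 1.0, 0.003], [0.004, 0.003, -1.0]]
wrist_force: [-0.9, 0.2, 0.5]
finger_gap: 47.0
gripper_force: 0.0
```

```bash
python3 - <<'E'
import json;c=json.load(open('cmd.json'));c['p'][2]+=75;json.dump(c,open('cmd.json','w'))
from plan import *
plan([(.45,482.5,-231,21,90,25,2),(1,482.5,-231,21,90,25,6)])
plan([(1,482.5,-231,120,90,20,1)])
E
```

```text
cmd-meas [2.04 0.21 2.83] yaw 0.15
[0.45,0,0,0.123,0,0,0,0.45,0,0,0.246,0,0,0,0.45,0,0,0.37,0,0,0,0.45,0,0,0.37,0,0,0,0.45,0,0,0.37,0,0,0,1,0,0,0.37,0,0,0,1,0,0,0.37,0,0,0,1,0,0,0.37,0,0,0,1,0,0,0.37,0,0,0,1,0,0,0.37,0,0,0.0]
[1,0,0,0,0,0,0,1,0,0,0,0,0,0.0]
cmd-meas [  2.04   0.21 -71.17] yaw 0.15
[1,0,0,-0.099,0,0,0,1,0,0,-0.198,0,0,0,1,0,0,-0.297,0,0,0,1,0,0,-0.396,0,0,0,1,0,0,-0.495,0,0,0,1,0,0,-0.495,0,0,0.0]
```

Request:
carry_out --commands '[0.45,0,0,0.123,0,0,0,0.45,0,0,0.246,0,0,0,0.45,0,0,0.37,0,0,0,0.45,0,0,0.37,0,0,0,0.45,0,0,0.37,0,0,0,1,0,0,0.37,0,0,0,1,0,0,0.37,0,0,0,1,0,0,0.37,0,0,0,1,0,0,0.37,0,0,0,1,0,0,0.37,0,0,0]' --grip_force 70

```text
time_s: 5.2
eef_pos: [483.8, -231.7, 23.0]
ee_rot: [[-1.0, 0.001, 0.003], [0.001, 1.0, -0.002], [-0.003, -0.002, -1.0]]
wrist_force: [-0.9, 1.5, 6.0]
finger_gap: 20.5
gripper_force: 69.8
```

Request:
carry_out --commands '[1,0,0,0,0,0,0,1,0,0,0,0,0,0]'

```text
time_s: 5.4
eef_pos: [483.8, -231.7, 23.0]
ee_rot: [[-1.0, 0.001, 0.003], [0.001, 1.0, -0.002], [-0.003, -0.002, -1.0]]
wrist_force: [-0.5, 0.0, 5.9]
finger_gap: 20.7
gripper_force: 69.8
```

Request:
carry_out --commands '[1,0,0,-0.099,0,0,0,1,0,0,-0.198,0,0,0,1,0,0,-0.297,0,0,0,1,0,0,-0.396,0,0,0,1,0,0,-0.495,0,0,0,1,0,0,-0.495,0,0,0]'

```text
time_s: 6.0
eef_pos: [484.3, -232.0, 123.0]
ee_rot: [[-1.0, 0.001, 0.005], [0.001, 1.0, -0.003], [-0.005, -0.003, -1.0]]
wrist_force: [1.1, -0.2, -3.0]
finger_gap: 20.9
gripper_force: 69.2
```

```bash
python3 - <<'E'
from plan import *
look(['spanner','spanner_grip','stud'])
plan([(1,510,-130,110,132,30),(1,551,-82,100,174.5,30,2)])
cur()
E
```

```text
top spanner 0.9 [ 611.8 -229.4  101.3]
top spanner_grip 0.69 [ 482.9 -231.7  118.5]
top stud 0.75 [566.8  90.1  14. ]
side spanner 0.93 [ 605.9 -231.7  102.3]
side spanner_grip 0.82 [ 481.9 -229.3  114.8]
side stud 0.69 [565.9  88.   15.2]
cmd-meas [ 0.74 -0.45  1.11] yaw 0.0
[1,-0.023,0.084,0.008,0,0,-0.039,1,-0.046,0.168,0.017,0,0,-0.078,1,-0.068,0.252,0.025,0,0,-0.117,1,-0.091,0.337,0.033,0,0,-0.156,1,-0.114,0.421,0.041,0,0,-0.195,1,-0.137,0.505,0.05,0,0,-0.234,1,-0.171,0.545,0.058,0,0,-0.273,1,-0.205,0.585,0.066,0,0,-0.313,1,-0.239,0.625,0.075,0,0,-0.352,1,-0.273,0.665,0.083,0,0,-0.391]
[1,-0.049,-0.019,0.008,0,0,-0.04,1,-0.098,-0.038,0.017,0,0,-0.079,1,-0.098,-0.038,0.017,0,0,-0.079,1,-0.098,-0.038,0.017,0,0,-0.079]
cmd-meas [ 69.3  148.35 -18.89] yaw 84.6
```

Request:
carry_out --commands '[1,-0.023,0.084,0.008,0,0,-0.039,1,-0.046,0.168,0.017,0,0,-0.078,1,-0.068,0.252,0.025,0,0,-0.117,1,-0.091,0.337,0.033,0,0,-0.156,1,-0.114,0.421,0.041,0,0,-0.195,1,-0.137,0.505,0.05,0,0,-0.234,1,-0.171,0.545,0.058,0,0,-0.273,1,-0.205,0.585,0.066,0,0,-0.313,1,-0.239,0.625,0.075,0,0,-0.352,1,-0.273,0.665,0.083,0,0,-0.391]'

```text
time_s: 7.4
eef_pos: [537.2, -97.6, 102.7]
ee_rot: [[-0.332, -0.943, -0.001], [-0.943, 0.332, 0.0], [0.0, 0.001, -1.0]]
wrist_force: [0.1, -0.5, -3.4]
finger_gap: 20.3
gripper_force: 69.2
```

Request:
carry_out --commands '[1,-0.049,-0.019,0.008,0,0,-0.04,1,-0.098,-0.038,0.017,0,0,-0.079,1,-0.098,-0.038,0.017,0,0,-0.079,1,-0.098,-0.038,0.017,0,0,-0.079]'

```text
time_s: 7.8
eef_pos: [550.7, -82.2, 99.5]
ee_rot: [[-0.098, -0.995, -0.001], [-0.995, 0.098, -0.0], [0.0, 0.001, -1.0]]
wrist_force: [0.0, -1.3, -3.8]
finger_gap: 20.1
gripper_force: 69.1
```

```bash
python3 - <<'E'
from plan import *
plan([(1,549.5,-82,55,174.5,15,3)])
E
```

```text
cmd-meas [0.37 0.06 0.44] yaw 0.13
[1,0,0.003,0.075,0,0,0,1,0,0.005,0.15,0,0,0,1,0,0.008,0.225,0,0,0,1,0,0.008,0.225,0,0,0,1,0,0.008,0.225,0,0,0,1,0,0.008,0.225,0,0,0.0]
```

Request:
carry_out --commands '[1,0,0.003,0.075,0,0,0,1,0,0.005,0.15,0,0,0,1,0,0.008,0.225,0,0,0,1,0,0.008,0.225,0,0,0,1,0,0.008,0.225,0,0,0,1,0,0.008,0.225,0,0,0]'

```text
time_s: 8.4
eef_pos: [550.1, -82.4, 55.8]
ee_rot: [[-0.097, -0.995, 0.002], [-0.995, 0.097, -0.0], [0.0, -0.002, -1.0]]
wrist_force: [-0.6, -0.5, -3.5]
finger_gap: 20.4
gripper_force: 69.0
```

```bash
python3 - <<'E'
from h import *
a=snap('top');b=snap('side')
np.savez('s2.npz',a=a['color'],b=b['color'])
A=cv2.resize(a['color'][160:220,280:360],None,fx=8,fy=8,interpolation=2)
C=cv2.resize(b['color'][135:245,280:400],None,fx=5.4,fy=5.4,interpolation=2)
A=cv2.resize(A,(512,384));I=np.zeros((594,1160,3),np.uint8);I[:384,:512]=A;I[:,512:]=0;I[:C.shape[0],512:]=C
I=cv2.resize(np.clip(I[:,:,::-1]*1.6,0,255).astype(np.uint8),(800,410));cv2.imwrite('pics/D1.png',I)
E
```

```text
(no output)
```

View pics/D1.png

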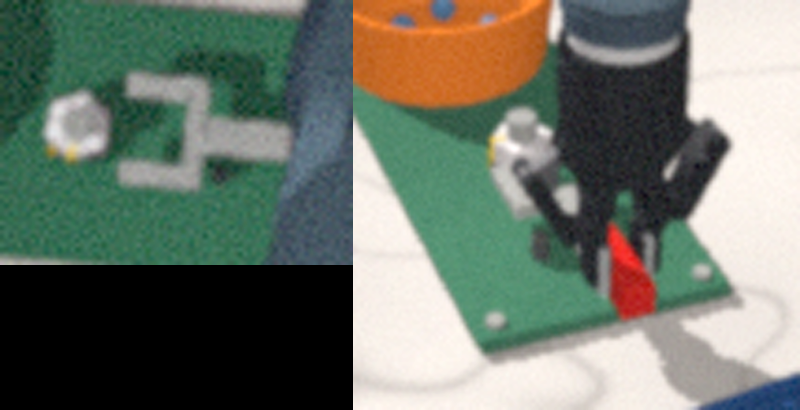

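```bash
python3 - <<'E'
from plan import *
plan([(1,549.3,-84,30.5,174.5,8,3)])
E
```

```text
cmd-meas [-0.8   0.33 -0.97] yaw 0.03
[1,0.003,0,0.031,0,0,0,1,0.005,0,0.061,0,0,0,1,0.008,0,0.092,0,0,0,1,0.01,0,0.122,0,0,0,1,0.01,0,0.122,0,0,0,1,0.01,0,0.122,0,0,0,1,0.01,0,0.122,0,0,0.0]
```

Request:
carry_out --commands '[1,0.003,0,0.031,0,0,0,1,0.005,0,0.061,0,0,0,1,0.008,0,0.092,0,0,0,1,0.01,0,0.122,0,0,0,1,0.01,0,0.122,0,0,0,1,0.01,0,0.122,0,0,0,1,0.01,0,0.122,0,0,0]'

```text
time_s: 9.2
eef_pos: [549.0, -84.0, 30.9]
ee_rot: [[-0.096, -0.995, -0.0], [-0.995, 0.096, -0.0], [0.0, 0.0, -1.0]]
wrist_force: [-3.0, 0.3, 5.1]
finger_gap: 20.5
gripper_force: 70.3
```

```bash
python3 - <<'E'
from plan import *
print(bot.sense()['wrist_force'])
plan([(1,553.5,-41,30.5,174.5,6,2)])
E
```

```text
[-3.02383761  0.26840816  5.13267238]
cmd-meas [ 0.28  0.01 -0.35] yaw 0.0
[1,-0.027,0,0,0,0,0,1,-0.054,0,0,0,0,0,1,-0.081,0,0,0,0,0,1,-0.108,0,0,0,0,0,1,-0.135,0,0,0,0,0,1,-0.162,-0.001,0,0,0,0,1,-0.189,-0.001,0,0,0,0,1,-0.216,-0.001,0,0,0,0,1,-0.216,-0.001,0,0,0,0,1,-0.216,-0.001,0,0,0,0.0]
```

Request:
carry_out --commands '[1,-0.027,0,0,0,0,0,1,-0.054,0,0,0,0,0,1,-0.081,0,0,0,0,0,1,-0.108,0,0,0,0,0,1,-0.135,0,0,0,0,0,1,-0.162,-0.001,0,0,0,0,1,-0.189,-0.001,0,0,0,0,1,-0.216,-0.001,0,0,0,0,1,-0.216,-0.001,0,0,0,0,1,-0.216,-0.001,0,0,0,0]'

```text
time_s: 10.2
eef_pos: [554.3, -40.2, 31.0]
ee_rot: [[-0.095, -0.995, 0.001], [-0.995, 0.095, 0.001], [-0.001, -0.001, -1.0]]
wrist_force: [0.7, -1.5, 5.7]
finger_gap: 20.4
gripper_force: 70.5
```

```bash
python3 - <<'E'
from plan import *
s=bot.sense();print(s['wrist_force'],s['wrist_torque'])
plan([(1,553.8,-36.5,30.5,174.5,1.5,2)])
E
```

```text
[ 0.69848412 -1.4673051   5.67105486] [-0.50296911  0.10425682 -0.03945662]
cmd-meas [-0.69 -0.75 -0.43] yaw -0.04
[1,-0.007,0,0,0,0,0,1,-0.015,0.001,0,0,0,0,1,-0.022,0.001,0,0,0,0,1,-0.022,0.001,0,0,0,0,1,-0.022,0.001,0,0,0,0.0]
```

Slid on with no side force. A little further forward to feel the slot bottom.

Request:
carry_out --commands '[1,-0.007,0,0,0,0,0,1,-0.015,0.001,0,0,0,0,1,-0.022,0.001,0,0,0,0,1,-0.022,0.001,0,0,0,0,1,-0.022,0.001,0,0,0,0]'

```text
time_s: 10.7
eef_pos: [554.4, -36.8, 31.0]
ee_rot: [[-0.096, -0.995, 0.001], [-0.995, 0.096, -0.001], [0.001, -0.001, -1.0]]
wrist_force: [-0.1, -5.3, 6.0]
finger_gap: 20.7
gripper_force: 70.4
```

```bash
python3 - <<'E'
from plan import *
s=bot.sense();print(s['wrist_force'],s['wrist_torque'])
S=look(['spanner','spanner_grip','stud'])
A=cv2.resize(S['top']['color'][165:215,280:350],None,fx=8,fy=8,interpolation=2)
C=cv2.resize(S['side']['color'][150:230,300:370],None,fx=5,fy=5,interpolation=2)
cv2.imwrite('pics/E1.png',np.clip(np.hstack([A,np.pad(C,((0,0),(0,0),(0,0)))])[:,:,::-1]*1.6,0,255)) if A.shape[0]==C.shape[0] else print(A.shape,C.shape)
E
```

```text
[-0.07868472 -5.26108363  5.95067129] [-9.87033481e-01  1.80604045e-01  7.04748525e-04]
top spanner 0.89 [568.4  89.6  11.5]
top spanner_grip 0.41 [569.2  88.8   9.5]
top stud 0.78 [567.7  88.7  14.3]
side spanner 0.86 [568.8  86.4  15.2]
side spanner_grip 0.58 [555.9 -37.3  27.7]
side stud 0.68 [565.8  86.9  14.1][ WARN:0@6.897] global loadsave.cpp:1063 imwrite_ Unsupported depth image for selected encoder is fallbacked to CV_8U.
```

View pics/E1.png

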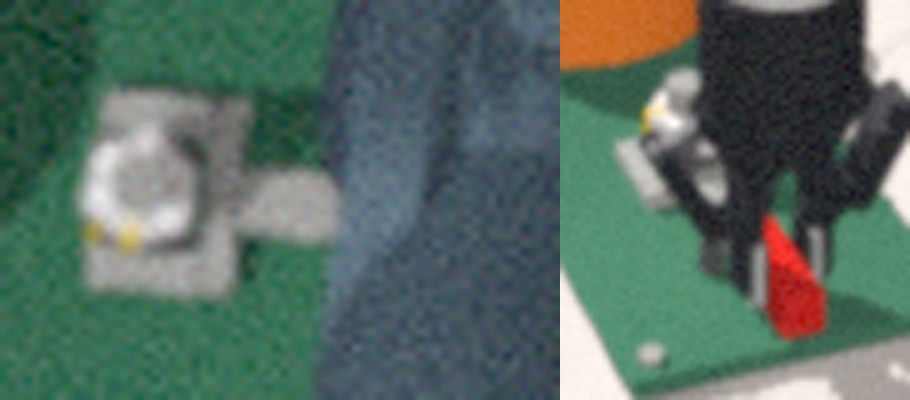

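```bash
python3 - <<'E'
from plan import *
plan([(.4,554,-37.5,30.5,174.5,5,2),(.4,553.8,-37.5,130,174.5,30),(.2,565.9,86.1,100,137.8,35,1)])
plan([(.2,565.9,86.1,44,137.8,20,2),(1,565.9,86.1,44,137.8,20,4)])
E
```

```text
cmd-meas [-0.62  0.28 -0.44] yaw 0.0
[0.4,0.005,-0.001,0,0,0,0,0.4,0.005,-0.001,0,0,0,0,0.4,0.005,-0.001,0,0,0,0,0.4,0.005,-0.001,-0.124,0,0,0,0.4,0.005,-0.001,-0.249,0,0,0,0.4,0.005,-0.001,-0.373,0,0,0,0.4,0.005,-0.001,-0.497,0,0,0,0.2,-0.12,-0.001,-0.467,0,0,0.041,0.2,-0.244,-0.001,-0.437,0,0,0.082,0.2,-0.368,-0.001,-0.407,0,0,0.122]
[0.2,-0.115,0.046,0.03,0,0,0.041,0.2,-0.231,0.092,0.06,0,0,0.082,0.2,-0.231,0.092,0.06,0,0,0.082]
cmd-meas [ 11.58 123.01  68.96] yaw -36.72
[0.2,0,0,0.093,0,0,0,0.2,0,0,0.186,0,0,0,0.2,0.001,0,0.28,0,0,0,0.2,0.001,0,0.28,0,0,0,0.2,0.001,0,0.28,0,0,0,1,0.001,0,0.28,0,0,0,1,0.001,0,0.28,0,0,0,1,0.001,0,0.28,0,0,0,1,0.001,0,0.28,0,0,0,1,0.001,0,0.28,0,0,0.0]
```

Request:
carry_out --commands '[0.4,0.005,-0.001,0,0,0,0,0.4,0.005,-0.001,0,0,0,0,0.4,0.005,-0.001,0,0,0,0,0.4,0.005,-0.001,-0.124,0,0,0,0.4,0.005,-0.001,-0.249,0,0,0,0.4,0.005,-0.001,-0.373,0,0,0,0.4,0.005,-0.001,-0.497,0,0,0,0.2,-0.12,-0.001,-0.467,0,0,0.041,0.2,-0.244,-0.001,-0.437,0,0,0.082,0.2,-0.368,-0.001,-0.407,0,0,0.122]'

```text
time_s: 12.1
eef_pos: [561.0, 37.9, 111.8]
ee_rot: [[-0.466, -0.885, 0.0], [-0.885, 0.466, 0.001], [-0.001, 0.0, -1.0]]
wrist_force: [0.2, 0.2, -0.6]
finger_gap: 68.3
gripper_force: 0.0
```

Request:
carry_out --commands '[0.2,-0.115,0.046,0.03,0,0,0.041,0.2,-0.231,0.092,0.06,0,0,0.082,0.2,-0.231,0.092,0.06,0,0,0.082]'

```text
time_s: 12.4
eef_pos: [564.9, 89.2, 98.6]
ee_rot: [[-0.67, -0.743, -0.002], [-0.743, 0.67, 0.002], [0.0, 0.003, -1.0]]
wrist_force: [-0.1, -0.7, 0.4]
finger_gap: 67.9
gripper_force: 0.0
```

Request:
carry_out --commands '[0.2,0,0,0.093,0,0,0,0.2,0,0,0.186,0,0,0,0.2,0.001,0,0.28,0,0,0,0.2,0.001,0,0.28,0,0,0,0.2,0.001,0,0.28,0,0,0,1,0.001,0,0.28,0,0,0,1,0.001,0,0.28,0,0,0,1,0.001,0,0.28,0,0,0,1,0.001,0,0.28,0,0,0,1,0.001,0,0.28,0,0,0]' --grip_force 60

```text
time_s: 13.4
eef_pos: [565.5, 87.3, 45.4]
ee_rot: [[-0.671, -0.741, 0.0], [-0.741, 0.671, 0.003], [-0.002, 0.002, -1.0]]
wrist_force: [-3.7, 2.8, 6.7]
finger_gap: 34.5
gripper_force: 59.7
```

```bash
python3 - <<'E'
from plan import *
s=bot.sense();print(s['wrist_force'],s['wrist_torque'],s['finger_gap'],s['gripper_force'],s['joint_pos'])
plan([(1,565.9,86.1,44,87.5,20,2)])
S=look(['spanner'])
E
```

```text
[-3.71848922  2.80997405  6.65133887] [ 0.62311743  0.80470976 -0.06580435] 34.49518871451732 59.738193501207206 [  2.3384012   29.10276151 -14.95716061  45.92704626   0.16548087
 -45.50583286]
cmd-meas [ 0.37 -1.29 -1.5 ] yaw -0.05
[1,0,0,0,0,0,0.04,1,0,0,0,0,0,0.08,1,0,0,0,0,0,0.12,1,0,0,0,0,0,0.16,1,0,0,0,0,0,0.2,1,0,0,0,0,0,0.239,1,0,0,0,0,0,0.279,1,0,0,0,0,0,0.279,1,0,0,0,0,0,0.279]
top spanner 0.55 [565.2  85.8   9.5]
side spanner 0.71 [566.4  84.7  15.2]
```

Request:
carry_out --commands '[1,0,0,0,0,0,0.04,1,0,0,0,0,0,0.08,1,0,0,0,0,0,0.12,1,0,0,0,0,0,0.16,1,0,0,0,0,0,0.2,1,0,0,0,0,0,0.239,1,0,0,0,0,0,0.279,1,0,0,0,0,0,0.279,1,0,0,0,0,0,0.279]'

```text
time_s: 14.5
eef_pos: [565.7, 86.8, 45.5]
ee_rot: [[-0.999, 0.042, 0.0], [0.042, 0.999, 0.002], [-0.0, 0.002, -1.0]]
wrist_force: [-3.3, 2.0, 7.3]
finger_gap: 34.4
gripper_force: 59.8
```

```bash
python3 - <<'E'
from plan import *
s=bot.sense();print(s['wrist_force'],s['wrist_torque'],s['finger_gap'],s['gripper_force'])
S=look(['spanner'])
plan([(.3,565.5,86.5,44.5,87.5,20,2),(.3,565.5,86.5,120,87.5,30),(.4,540,-20,140,130,40),(.45,553.8,-37.5,100,174.5,40,1)])
E
```

```text
[-3.33826593  2.00701692  7.254196  ] [ 0.3237257   0.73179965 -0.03976038] 34.400112027023845 59.75018328323637
top spanner 0.17 [545.4 249.7  16.2]
side spanner 0.63 [567.9  86.3  15. ]
cmd-meas [ 0.15 -0.77 -1.53] yaw -0.04
[0.3,0.002,0.002,-0.003,0,0,0,0.3,0.002,0.002,-0.003,0,0,0,0.3,0.002,0.002,-0.003,0,0,0,0.3,0.002,0.002,-0.129,0,0,0,0.3,0.002,0.002,-0.255,0,0,0,0.3,0.002,0.002,-0.38,0,0,0,0.4,0.019,-0.087,-0.397,0,0,-0.039,0.4,0.037,-0.177,-0.414,0,0,-0.078,0.4,0.054,-0.266,-0.43,0,0,-0.118,0.4,0.072,-0.356,-0.447,0,0,-0.157]
[0.4,0.058,-0.071,-0.017,0,0,-0.039,0.4,0.115,-0.141,-0.033,0,0,-0.079,0.45,0.111,-0.159,0,0,0,-0.12,0.45,0.107,-0.178,0.033,0,0,-0.161,0.45,0.103,-0.196,0.067,0,0,-0.202,0.45,0.099,-0.214,0.1,0,0,-0.244,0.45,0.095,-0.232,0.133,0,0,-0.285,0.45,0.091,-0.25,0.167,0,0,-0.326,0.45,0.091,-0.25,0.167,0,0,-0.326]
```

Request:
carry_out --commands '[0.3,0.002,0.002,-0.003,0,0,0,0.3,0.002,0.002,-0.003,0,0,0,0.3,0.002,0.002,-0.003,0,0,0,0.3,0.002,0.002,-0.129,0,0,0,0.3,0.002,0.002,-0.255,0,0,0,0.3,0.002,0.002,-0.38,0,0,0,0.4,0.019,-0.087,-0.397,0,0,-0.039,0.4,0.037,-0.177,-0.414,0,0,-0.078,0.4,0.054,-0.266,-0.43,0,0,-0.118,0.4,0.072,-0.356,-0.447,0,0,-0.157]'

```text
time_s: 15.7
eef_pos: [548.5, 14.7, 133.5]
ee_rot: [[-0.898, -0.44, 0.0], [-0.44, 0.898, -0.0], [-0.0, -0.0, -1.0]]
wrist_force: [0.2, 0.5, 0.1]
finger_gap: 51.6
gripper_force: 0.0
```

Request:
carry_out --commands '[0.4,0.058,-0.071,-0.017,0,0,-0.039,0.4,0.115,-0.141,-0.033,0,0,-0.079,0.45,0.111,-0.159,0,0,0,-0.12,0.45,0.107,-0.178,0.033,0,0,-0.161,0.45,0.103,-0.196,0.067,0,0,-0.202,0.45,0.099,-0.214,0.1,0,0,-0.244,0.45,0.095,-0.232,0.133,0,0,-0.285,0.45,0.091,-0.25,0.167,0,0,-0.326,0.45,0.091,-0.25,0.167,0,0,-0.326]'

```text
time_s: 16.6
eef_pos: [553.5, -37.8, 99.0]
ee_rot: [[-0.096, -0.995, -0.001], [-0.995, 0.096, 0.0], [-0.0, 0.001, -1.0]]
wrist_force: [0.5, 0.2, -0.2]
finger_gap: 47.2
gripper_force: 0.0
```

```bash
python3 - <<'E'
from plan import *
S=look(['spanner','spanner_grip'])
A=cv2.resize(S['top']['color'][165:215,280:350],None,fx=8,fy=8,interpolation=2)
C=cv2.resize(S['side']['color'][150:230,300:370],None,fx=5,fy=5,interpolation=2)
cv2.imwrite('pics/F1.png',np.clip(np.hstack([A,C])[:,:,::-1]*1.6,0,255).astype(np.uint8))
cur()
E
```

```text
top spanner 0.68 [569.7  89.7   9.8]
top spanner_grip 0.64 [ 475.2 -395.9    3.3]
side spanner 0.93 [564.4  87.3  15.3]
side spanner_grip 0.57 [558.4 -36.8  26.8]
cmd-meas [-0.2  -0.07 -0.4 ] yaw 0.05
```

View pics/F1.png

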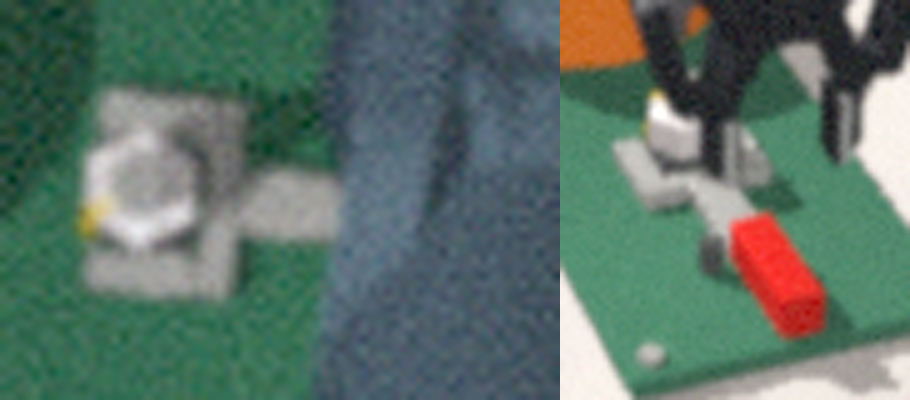

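```bash
python3 - <<'E'
from plan import *
plan([(.45,553.7,-38,30.5,174.5,30,1),(1,553.7,-38,30.5,174.5,30,4)])
plan([(1,553.7,-38,31.5,174.5,10),(1,549.3,-83,31.5,174.5,8),(1,549.3,-83,110,174.5,30,1)])
plan([(1,510,-140,110,132,30),(1,482.5,-231,100,90,30,1)])
plan([(1,482.5,-231,24,90,20,3)])
E
```

```text
cmd-meas [-0.2  -0.07 -0.4 ] yaw 0.05
[0.45,0.001,0,0.116,0,0,0,0.45,0.002,0,0.231,0,0,0,0.45,0.003,0.001,0.347,0,0,0,0.45,0.003,0.001,0.347,0,0,0,1,0.003,0.001,0.347,0,0,0,1,0.003,0.001,0.347,0,0,0,1,0.003,0.001,0.347,0,0,0,1,0.003,0.001,0.347,0,0,0,1,0.003,0.001,0.347,0,0,0.0]
cmd-meas [ -0.46  -0.65 -69.8 ] yaw 0.05
[1,0,0,-0.005,0,0,0,1,0.037,0,-0.005,0,0,0,1,0.075,0,-0.005,0,0,0,1,0.113,0,-0.005,0,0,0,1,0.151,0,-0.005,0,0,0,1,0.188,0,-0.005,0,0,0,1,0.226,0,-0.005,0,0,0,1,0.226,0,-0.136,0,0,0,1,0.226,0,-0.267,0,0,0,1,0.226,0,-0.397,0,0,0.0]
[1,0,0,0,0,0,0.0]
cmd-meas [ -4.78 -45.65   9.6 ] yaw 0.05
[1,0.05,0.028,0,0,0,0.039,1,0.101,0.056,0,0,0,0.079,1,0.151,0.084,0,0,0,0.118,1,0.202,0.112,0,0,0,0.157,1,0.252,0.14,0,0,0,0.197,1,0.302,0.168,0,0,0,0.236,1,0.38,0.184,0.008,0,0,0.275,1,0.458,0.199,0.016,0,0,0.314,1,0.535,0.215,0.025,0,0,0.353,1,0.613,0.231,0.033,0,0,0.392]
[1,0.04,-0.068,0.008,0,0,0.039,1,0.081,-0.136,0.017,0,0,0.078,1,0.081,-0.136,0.017,0,0,0.078]
cmd-meas [ -71.65 -193.57   -0.4 ] yaw -84.55
[1,0,0,0.095,0,0,0,1,0,0,0.19,0,0,0,1,0,0,0.285,0,0,0,1,0,0,0.38,0,0,0,1,0,0,0.38,0,0,0,1,0,0,0.38,0,0,0,1,0,0,0.38,0,0,0.0]
```

Request:
carry_out --commands '[0.45,0.001,0,0.116,0,0,0,0.45,0.002,0,0.231,0,0,0,0.45,0.003,0.001,0.347,0,0,0,0.45,0.003,0.001,0.347,0,0,0,1,0.003,0.001,0.347,0,0,0,1,0.003,0.001,0.347,0,0,0,1,0.003,0.001,0.347,0,0,0,1,0.003,0.001,0.347,0,0,0,1,0.003,0.001,0.347,0,0,0]' --grip_force 70

```text
time_s: 17.8
eef_pos: [554.4, -38.1, 32.1]
ee_rot: [[-0.095, -0.995, 0.002], [-0.995, 0.095, -0.0], [0.0, -0.002, -1.0]]
wrist_force: [-1.9, 0.7, 7.0]
finger_gap: 20.3
gripper_force: 69.9
```

Request:
carry_out --commands '[1,0,0,-0.005,0,0,0,1,0.037,0,-0.005,0,0,0,1,0.075,0,-0.005,0,0,0,1,0.113,0,-0.005,0,0,0,1,0.151,0,-0.005,0,0,0,1,0.188,0,-0.005,0,0,0,1,0.226,0,-0.005,0,0,0,1,0.226,0,-0.136,0,0,0,1,0.226,0,-0.267,0,0,0,1,0.226,0,-0.397,0,0,0]'

```text
time_s: 18.8
eef_pos: [548.0, -84.6, 109.6]
ee_rot: [[-0.097, -0.995, -0.003], [-0.995, 0.097, -0.002], [0.002, 0.003, -1.0]]
wrist_force: [1.0, -0.1, -4.0]
finger_gap: 20.2
gripper_force: 69.4
```

Request:
carry_out --commands '[1,0,0,0,0,0,0]'

```text
time_s: 18.9
eef_pos: [551.5, -85.2, 112.7]
ee_rot: [[-0.097, -0.995, 0.005], [-0.995, 0.097, -0.004], [0.003, -0.006, -1.0]]
wrist_force: [0.9, -0.3, -3.0]
finger_gap: 20.4
gripper_force: 69.6
```

Request:
carry_out --commands '[1,0.05,0.028,0,0,0,0.039,1,0.101,0.056,0,0,0,0.079,1,0.151,0.084,0,0,0,0.118,1,0.202,0.112,0,0,0,0.157,1,0.252,0.14,0,0,0,0.197,1,0.302,0.168,0,0,0,0.236,1,0.38,0.184,0.008,0,0,0.275,1,0.458,0.199,0.016,0,0,0.314,1,0.535,0.215,0.025,0,0,0.353,1,0.613,0.231,0.033,0,0,0.392]'

```text
time_s: 19.9
eef_pos: [489.7, -201.5, 101.0]
ee_rot: [[-0.972, -0.236, -0.004], [-0.236, 0.972, 0.0], [0.004, 0.001, -1.0]]
wrist_force: [0.5, -0.5, -4.2]
finger_gap: 20.1
gripper_force: 69.6
```

Request:
carry_out --commands '[1,0.04,-0.068,0.008,0,0,0.039,1,0.081,-0.136,0.017,0,0,0.078,1,0.081,-0.136,0.017,0,0,0.078]'

```text
time_s: 20.2
eef_pos: [480.4, -232.8, 97.6]
ee_rot: [[-1.0, 0.006, -0.004], [0.006, 1.0, -0.0], [0.004, -0.0, -1.0]]
wrist_force: [-0.0, -0.3, -2.7]
finger_gap: 20.2
gripper_force: 69.4
```

```bash
python3 - <<'E'
from plan import *
s=bot.sense();print(s['finger_gap'],s['eef_pos'],s['wrist_force'])
S=look(['spanner','spanner_grip','tray'])
A=cv2.resize(S['top']['color'][165:215,275:325],None,fx=8,fy=8,interpolation=2)
C=cv2.resize(S['side']['color'][150:200,300:350],None,fx=8,fy=8,interpolation=2)
cv2.imwrite('pics/G1.png',np.clip(np.hstack([A,C])[:,:,::-1]*1.6,0,255).astype(np.uint8))
E
```

```text
20.21777657185434 [ 480.37416564 -232.78455086   97.63861394] [-0.00738703 -0.29748822 -2.68913411]
top spanner 0.78 [ 607.9 -228.3   75.2]
top spanner_grip 0.59 [ 480.1 -230.2   95. ]
top tray 0.66 [ 536.2 -231.7    1. ]
side spanner 0.89 [ 606.2 -229.6   82.2]
side spanner_grip 0.78 [ 485.5 -231.1   96.9]
side tray 0.84 [ 5.339e+02 -2.277e+02 -2.000e-01]
```

View pics/G1.png

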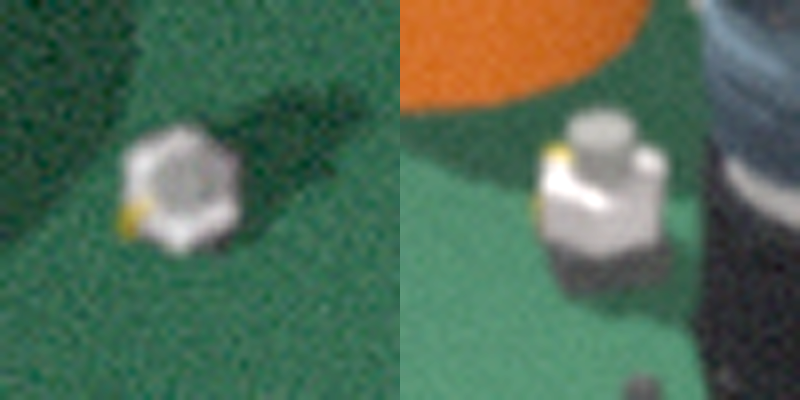

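Request:
carry_out --commands '[1,0,0,0.095,0,0,0,1,0,0,0.19,0,0,0,1,0,0,0.285,0,0,0,1,0,0,0.36,0,0,0,1,0,0,0.38,0,0,0,1,0,0,0.385,0,0,0,1,0,0,0.385,0,0,0]'

```text
time_s: 21.3
eef_pos: [481.7, -230.1, 24.1]
ee_rot: [[-1.0, 0.001, -0.001], [0.001, 1.0, 0.001], [0.001, 0.001, -1.0]]
wrist_force: [-5.1, 3.2, 8.2]
finger_gap: 20.3
gripper_force: 70.8
```

```bash
python3 - <<'E'
import json;c=json.load(open('cmd.json'));c['p'][2]-=1;json.dump(c,open('cmd.json','w'))
from plan import *
print(bot.sense()['wrist_force'])
plan([(.5,482.5,-231,23,90,20,3),(.5,482.5,-231,130,90,35,1)])
plan([(.4,482.5,-231,130,90,35),(.4,440,-150,200,90,35,2)])
E
```

```text
[-5.08625532  3.1836558   8.23650043]
cmd-meas [ 0.75 -0.9  -1.16] yaw -0.05
[0.5,0,0,0,0,0,0,0.5,0,0,0,0,0,0,0.5,0,0,0,0,0,0,0.5,0,0,0,0,0,0,0.5,0,0,-0.134,0,0,0,0.5,0,0,-0.268,0,0,0,0.5,0,0,-0.402,0,0,0,0.5,0,0,-0.535,0,0,0,0.5,0,0,-0.535,0,0,0.0]
cmd-meas [  0.75  -0.9  105.84] yaw -0.05
[0.4,0,0,0,0,0,0,0.4,0.053,0.101,-0.088,0,0,0,0.4,0.106,0.202,-0.175,0,0,0,0.4,0.159,0.303,-0.263,0,0,0,0.4,0.213,0.404,-0.35,0,0,0,0.4,0.213,0.404,-0.35,0,0,0,0.4,0.213,0.404,-0.35,0,0,0.0]
```

Request:
carry_out --commands '[0.5,0,0,0,0,0,0,0.5,0,0,0,0,0,0,0.5,0,0,0,0,0,0,0.5,0,0,0,0,0,0,0.5,0,0,-0.134,0,0,0,0.5,0,0,-0.268,0,0,0,0.5,0,0,-0.402,0,0,0,0.5,0,0,-0.535,0,0,0,0.5,0,0,-0.535,0,0,0]'

```text
time_s: 22.2
eef_pos: [485.1, -232.6, 133.8]
ee_rot: [[-1.0, 0.002, 0.007], [0.001, 1.0, -0.004], [-0.007, -0.004, -1.0]]
wrist_force: [0.9, -1.7, -0.0]
finger_gap: 42.4
gripper_force: 0.0
```

Request:
carry_out --commands '[0.4,0,0,0,0,0,0,0.4,0.053,0.101,-0.088,0,0,0,0.4,0.106,0.202,-0.175,0,0,0,0.4,0.159,0.303,-0.263,0,0,0,0.4,0.213,0.404,-0.35,0,0,0,0.4,0.213,0.404,-0.35,0,0,0,0.4,0.213,0.404,-0.35,0,0,0]'

```text
time_s: 22.9
eef_pos: [439.8, -150.0, 199.0]
ee_rot: [[-1.0, 0.001, -0.001], [0.001, 1.0, 0.0], [0.001, 0.0, -1.0]]
wrist_force: [1.3, 0.9, 0.0]
finger_gap: 51.2
gripper_force: 0.0
```

```bash
python3 - <<'E'
from plan import *
S=look(['spanner','spanner_grip'])
look(['blank','spare_nut'],n=5)
A=cv2.resize(S['top']['color'][155:260,390:495],None,fx=5,fy=5,interpolation=2)
C=cv2.resize(S['side']['color'][275:345,330:430],None,fx=2.5,fy=2.5,interpolation=2)
I=np.zeros((525,775,3),np.uint8);I[:,:525]=A;I[:175,525:]=C
cv2.imwrite('pics/H1.png',np.clip(I[:,:,::-1]*1.6,0,255).astype(np.uint8))
E
```

```text
top spanner 0.86 [ 6.107e+02 -2.282e+02 -3.000e-01]
side spanner 0.59 [ 605.8 -228.7    8.5]
side spanner_grip 0.82 [ 484.1 -227.9   17.9]
top blank 0.48 [ 548.3 -396.2    8. ]
top spare_nut 0.43 [ 479.4 -396.6    5.3]
side blank 0.46 [ 543.  -398.2    4.5]
side spare_nut 0.75 [ 475.1 -394.     2.3]
```

View pics/H1.png

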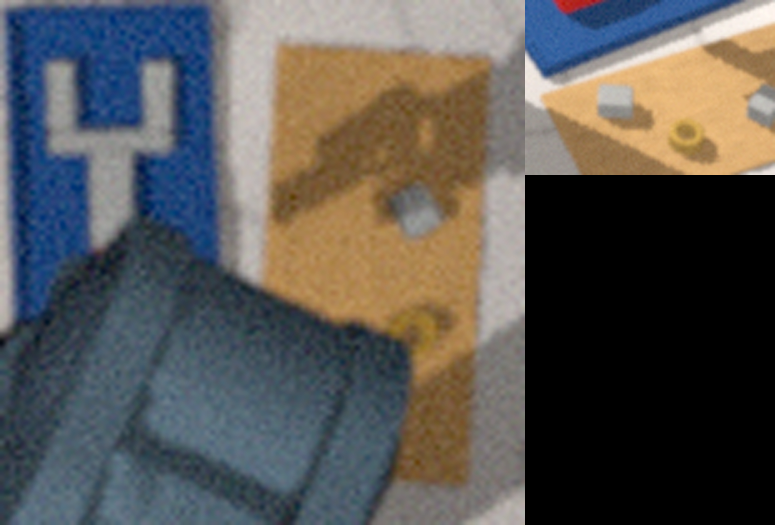

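```bash
python3 - <<'E'
from h import *
a=snap('top');b=snap('side')
def seg(img,box,S,fx=8,nm=''):
    x0,y0,x1,y1=box;c=cv2.resize(cv2.GaussianBlur(img,(3,3),0)[y0:y1,x0:x1],None,fx=fx,fy=fx,interpolation=cv2.INTER_CUBIC)
    h=cv2.cvtColor(c,cv2.COLOR_RGB2HSV);m=((h[...,1]<75)).astype(np.uint8)
    cs=sorted(cv2.findContours(m,0,2)[0],key=cv2.contourArea)[-2:]
    for k in cs:
        r=cv2.minAreaRect(k)
        P=np.array([(u+.5)/fx-.5+np.array([x0,y0]) for u in k[:,0,:].astype(float)])
        W=np.array([ray(S,p,18)[:2] for p in P],np.float32);r=cv2.minAreaRect(W)
        M=cv2.moments(W);cov=np.array([[M['mu20'],M['mu11']],[M['mu11'],M['mu02']]]);print(nm,np.round(r[0],1),np.round(r[1],1),'ang',round(r[2],1),'cent',M['m10']/M['m00'],M['m01']/M['m00'],'pa',np.degrees(.5*np.arctan2(2*cov[0,1],cov[0,0]-cov[1,1])))
t=cv2.imread('pics/top0.png')[:,:,::-1].copy();s=cv2.imread('pics/side0.png')[:,:,::-1].copy()
seg(t,(464,187,483,207),a,8,'A top0');seg(a['color'],(464,187,483,207),a,8,'A now')
seg(t,(446,224,466,242),a,8,'B top0');seg(b['color'],(357,303,376,325),b,8,'B side');seg(b['color'],(416,306,436,328),b,8,'A side')
E
```

```text
A top0 [ 541.4 -395.2] [26.8 23.2] ang 26.9 cent 541.5109845305651 -394.7926860024186 pa 20.070582112051675
A now [ 541.4 -394.8] [27.1 24.3] ang 31.0 cent 541.19352354085 -395.23733921521045 pa 24.107576358810675
B top0 [ 443.  -342.9] [22.5 28.2] ang 55.9 cent 442.7369266115261 -342.82721196718273 pa -40.354024892441174
B side [ 447.5 -321.4] [ 9.1 21.5] ang 63.9 cent 445.6075662515092 -318.6810474563612 pa -13.583382569694665
B side [ 440.6 -347. ] [32.7 26.7] ang 60.2 cent 440.8955047853002 -347.0256754106383 pa 64.01734509123146
A side [ 538.5 -398.4] [37.3 24.6] ang 30.7 cent 538.6195079601686 -398.93799268357685 pa 37.92973921374891
```

```bash
python3 - <<'E'
from plan import *
plan([(.45,543,-396,100,119,40,2)])
plan([(.45,543,-396,21,119,25,2),(1,543,-396,21,119,25,4)])
plan([(1,543,-396,150,119,40,1)])
E
```

```text
cmd-meas [-0.01  0.04  0.01] yaw 0.0
[0.45,-0.065,-0.154,0.062,0,0,-0.02,0.45,-0.129,-0.307,0.125,0,0,-0.04,0.45,-0.194,-0.461,0.187,0,0,-0.061,0.45,-0.259,-0.614,0.25,0,0,-0.081,0.45,-0.323,-0.768,0.312,0,0,-0.101,0.45,-0.388,-0.922,0.375,0,0,-0.121]
[0.45,-0.003,-0.166,0.062,0,0,-0.02,0.45,-0.006,-0.333,0.125,0,0,-0.041,0.45,-0.006,-0.333,0.125,0,0,-0.041,0.45,-0.006,-0.333,0.125,0,0,-0.041]
cmd-meas [ 103.05 -245.91  -99.99] yaw 29.16
[0.45,0,0,0.099,0,0,0,0.45,0,0,0.197,0,0,0,0.45,0,0,0.296,0,0,0,0.45,0,0,0.395,0,0,0,0.45,0,0,0.395,0,0,0,0.45,0,0,0.395,0,0,0,1,0,0,0.395,0,0,0,1,0,0,0.395,0,0,0,1,0,0,0.395,0,0,0,1,0,0,0.395,0,0,0.0]
[1,0,0,0,0,0,0.0]
cmd-meas [ 103.05 -245.91 -178.99] yaw 29.16
[1,0,0,-0.161,0,0,0,1,0,0,-0.323,0,0,0,1,0,0,-0.484,0,0,0,1,0,0,-0.645,0,0,0,1,0,0,-0.645,0,0,0.0]
```

Request:
carry_out --commands '[0.45,-0.065,-0.154,0.062,0,0,-0.02,0.45,-0.129,-0.307,0.125,0,0,-0.04,0.45,-0.194,-0.461,0.187,0,0,-0.061,0.45,-0.259,-0.614,0.25,0,0,-0.081,0.45,-0.323,-0.768,0.312,0,0,-0.101,0.45,-0.388,-0.922,0.375,0,0,-0.121]'

```text
time_s: 24.2
eef_pos: [517.7, -335.9, 124.3]
ee_rot: [[-0.928, -0.372, 0.0], [-0.372, 0.928, 0.0], [-0.0, -0.0, -1.0]]
wrist_force: [0.7, -0.4, 0.3]
finger_gap: 47.2
gripper_force: 0.0
```

Request:
carry_out --commands '[0.45,-0.003,-0.166,0.062,0,0,-0.02,0.45,-0.006,-0.333,0.125,0,0,-0.041,0.45,-0.006,-0.333,0.125,0,0,-0.041,0.45,-0.006,-0.333,0.125,0,0,-0.041]'

```text
time_s: 24.6
eef_pos: [542.6, -396.1, 98.9]
ee_rot: [[-0.875, -0.485, -0.001], [-0.485, 0.875, 0.001], [0.0, 0.002, -1.0]]
wrist_force: [-0.0, 1.3, -0.2]
finger_gap: 47.0
gripper_force: 0.0
```

Request:
carry_out --commands '[0.45,0,0,0.099,0,0,0,0.45,0,0,0.197,0,0,0,0.45,0,0,0.296,0,0,0,0.45,0,0,0.395,0,0,0,0.45,0,0,0.395,0,0,0,0.45,0,0,0.395,0,0,0,1,0,0,0.395,0,0,0,1,0,0,0.395,0,0,0,1,0,0,0.395,0,0,0,1,0,0,0.395,0,0,0]' --grip_force 50

```text
time_s: 25.6
eef_pos: [544.1, -396.8, 22.9]
ee_rot: [[-0.874, -0.486, 0.003], [-0.486, 0.874, -0.002], [-0.001, -0.003, -1.0]]
wrist_force: [-0.7, 0.3, 6.6]
finger_gap: 18.6
gripper_force: 51.4
```

Request:
carry_out --commands '[1,0,0,0,0,0,0]'

```text
time_s: 25.7
eef_pos: [544.1, -396.8, 22.9]
ee_rot: [[-0.874, -0.486, 0.003], [-0.486, 0.874, -0.002], [-0.001, -0.003, -1.0]]
wrist_force: [-0.7, 0.7, 6.9]
finger_gap: 18.4
gripper_force: 51.4
```

Request:
carry_out --commands '[1,0,0,-0.161,0,0,0,1,0,0,-0.323,0,0,0,1,0,0,-0.484,0,0,0,1,0,0,-0.645,0,0,0,1,0,0,-0.645,0,0,0]'

```text
time_s: 26.2
eef_pos: [545.5, -398.3, 156.1]
ee_rot: [[-0.874, -0.486, 0.008], [-0.486, 0.874, -0.007], [-0.003, -0.01, -1.0]]
wrist_force: [0.7, -0.2, -0.0]
finger_gap: 18.6
gripper_force: 50.6
```

```bash
python3 - <<'E'
from plan import *
print(bot.sense()['finger_gap'],bot.sense()['wrist_force'])
plan([(1,560,-66,150,105,45),(1,582,264,140,90,45,2)])
plan([(1,582,264,64,90,25,2),(.5,582,264,64,90,25,3),(.45,582,264,150,90,40)])
plan([(.45,530,-40,150,75,45),(.45,441.5,-344.5,120,56,45,2)])
E
```

```text
18.553410025438904 [ 0.68999124 -0.15252989 -0.0460695 ]
cmd-meas [-2.56  2.29 -6.14] yaw 0.01
[1,-0.11,0.175,0,0,0,0.01,1,-0.219,0.35,0,0,0,0.02,1,-0.329,0.525,0,0,0,0.029,1,-0.438,0.7,0,0,0,0.039,1,-0.548,0.876,0,0,0,0.049]
[1,-0.081,0.189,0,0,0,0.01,1,-0.162,0.379,0,0,0,0.019,1,-0.244,0.569,0,0,0,0.029,1,-0.328,0.758,0.006,0,0,0.04,1,-0.412,0.947,0.012,0,0,0.05]
[1,-0.054,0.199,0.006,0,0,0.01,1,-0.108,0.399,0.013,0,0,0.021,1,-0.162,0.598,0.019,0,0,0.031,1,-0.215,0.798,0.025,0,0,0.042,1,-0.269,0.998,0.031,0,0,0.052]
[1,-0.021,0.205,0.007,0,0,0.011,1,-0.021,0.205,0.007,0,0,0.011,1,-0.021,0.205,0.007,0,0,0.011]
cmd-meas [ 36.49 662.27 -16.14] yaw -29.15
[1,0,0,0.095,0,0,0,1,0,0,0.19,0,0,0,1,0,0,0.285,0,0,0,1,0,0,0.38,0,0,0,1,0,0,0.38,0,0,0,1,0,0,0.38,0,0,0,0.5,0,0,0.38,0,0,0,0.5,0,0,0.38,0,0,0,0.5,0,0,0.38,0,0,0,0.5,0,0,0.38,0,0,0.0]
[0.45,0,0,-0.144,0,0,0,0.45,0,0,-0.287,0,0,0,0.45,0,0,-0.43,0,0,0.0]
cmd-meas [ 36.49 662.27  -6.14] yaw -29.15
[0.45,0.037,-0.217,0,0,0,0.012,0.45,0.074,-0.434,0,0,0,0.024,0.45,0.111,-0.651,0,0,0,0.036,0.45,0.147,-0.869,0,0,0,0.047]
[0.45,0.005,-0.22,0,0,0,0.012,0.45,0.009,-0.44,0,0,0,0.024,0.45,0.014,-0.66,0,0,0,0.036,0.45,0.04,-0.857,0.018,0,0,0.049]
[0.45,-0.004,-0.198,0.019,0,0,0.013,0.45,-0.008,-0.396,0.038,0,0,0.026,0.45,-0.012,-0.594,0.057,0,0,0.04,0.45,-0.016,-0.792,0.075,0,0,0.053,0.45,-0.02,-0.99,0.094,0,0,0.066]
[0.45,-0.045,-0.194,0.019,0,0,0.013,0.45,-0.089,-0.387,0.038,0,0,0.026,0.45,-0.089,-0.387,0.038,0,0,0.026,0.45,-0.089,-0.387,0.038,0,0,0.026]
```

Request:
carry_out --commands '[1,-0.11,0.175,0,0,0,0.01,1,-0.219,0.35,0,0,0,0.02,1,-0.329,0.525,0,0,0,0.029,1,-0.438,0.7,0,0,0,0.039,1,-0.548,0.876,0,0,0,0.049]'

```text
time_s: 26.7
eef_pos: [553.0, -187.9, 149.1]
ee_rot: [[-0.939, -0.344, -0.001], [-0.344, 0.939, 0.001], [0.001, 0.001, -1.0]]
wrist_force: [0.4, -0.4, -0.1]
finger_gap: 18.6
gripper_force: 50.6
```

Request:
carry_out --commands '[1,-0.081,0.189,0,0,0,0.01,1,-0.162,0.379,0,0,0,0.019,1,-0.244,0.569,0,0,0,0.029,1,-0.328,0.758,0.006,0,0,0.04,1,-0.412,0.947,0.012,0,0,0.05]'

```text
time_s: 27.2
eef_pos: [564.8, 18.2, 146.9]
ee_rot: [[-0.981, -0.194, -0.001], [-0.194, 0.981, 0.0], [0.001, 0.0, -1.0]]
wrist_force: [0.5, 0.5, -0.9]
finger_gap: 18.7
gripper_force: 50.6
```

Request:
carry_out --commands '[1,-0.054,0.199,0.006,0,0,0.01,1,-0.108,0.399,0.013,0,0,0.021,1,-0.162,0.598,0.019,0,0,0.031,1,-0.215,0.798,0.025,0,0,0.042,1,-0.269,0.998,0.031,0,0,0.052]'

```text
time_s: 27.7
eef_pos: [578.6, 224.4, 140.5]
ee_rot: [[-0.999, -0.032, -0.001], [-0.032, 0.999, -0.0], [0.001, -0.0, -1.0]]
wrist_force: [0.1, -0.3, 0.1]
finger_gap: 18.3
gripper_force: 50.6
```

Request:
carry_out --commands '[1,-0.021,0.205,0.007,0,0,0.011,1,-0.021,0.205,0.007,0,0,0.011,1,-0.021,0.205,0.007,0,0,0.011]'

```text
time_s: 28.0
eef_pos: [581.4, 264.5, 138.9]
ee_rot: [[-1.0, -0.001, -0.001], [-0.001, 1.0, -0.001], [0.001, -0.001, -1.0]]
wrist_force: [-0.5, 0.5, -1.6]
finger_gap: 18.4
gripper_force: 50.6
```

Request:
carry_out --commands '[1,0,0,0.095,0,0,0,1,0,0,0.19,0,0,0,1,0,0,0.285,0,0,0,1,0,0,0.38,0,0,0,1,0,0,0.38,0,0,0,1,0,0,0.38,0,0,0,0.5,0,0,0.38,0,0,0,0.5,0,0,0.38,0,0,0,0.5,0,0,0.38,0,0,0,0.5,0,0,0.38,0,0,0]'

```text
time_s: 29.0
eef_pos: [582.5, 264.2, 64.7]
ee_rot: [[-1.0, 0.001, 0.001], [0.001, 1.0, 0.0], [-0.001, 0.0, -1.0]]
wrist_force: [0.2, 0.8, -0.5]
finger_gap: 42.8
gripper_force: 0.0
```

Request:
carry_out --commands '[0.45,0,0,-0.144,0,0,0,0.45,0,0,-0.287,0,0,0,0.45,0,0,-0.43,0,0,0]'

```text
time_s: 29.3
eef_pos: [581.8, 264.0, 150.9]
ee_rot: [[-1.0, 0.001, -0.0], [0.001, 1.0, -0.0], [0.0, -0.0, -1.0]]
wrist_force: [1.0, -0.2, -0.5]
finger_gap: 46.9
gripper_force: 0.0
```

Request:
carry_out --commands '[0.45,0.037,-0.217,0,0,0,0.012,0.45,0.074,-0.434,0,0,0,0.024,0.45,0.111,-0.651,0,0,0,0.036,0.45,0.147,-0.869,0,0,0,0.047]'

```text
time_s: 29.7
eef_pos: [552.1, 88.9, 150.4]
ee_rot: [[-0.989, 0.149, 0.001], [0.149, 0.989, -0.0], [-0.001, 0.0, -1.0]]
wrist_force: [0.8, -0.1, 0.0]
finger_gap: 46.9
gripper_force: 0.0
```

```bash
python3 - <<'E'
from plan import *
print(bot.sense()['eef_pos'])
look(['blank','spare_nut'],n=5)
E
```

```text
[552.07270053  88.90138935 150.37981118]
top blank 0.66 [ 438.2 -346.5    3.1]
top blank 0.38 [588.2 265.1  19.8]
top spare_nut 0.46 [ 477.8 -391.5    3.8]
side blank 0.53 [ 439.8 -344.2    4.7]
side spare_nut 0.45 [ 479.1 -393.4    0.7]
```

Request:
carry_out --commands '[0.45,0.005,-0.22,0,0,0,0.012,0.45,0.009,-0.44,0,0,0,0.024,0.45,0.014,-0.66,0,0,0,0.036,0.45,0.04,-0.857,0.018,0,0,0.049]'

```text
time_s: 30.4
eef_pos: [520.2, -78.6, 146.8]
ee_rot: [[-0.955, 0.297, 0.002], [0.297, 0.955, -0.001], [-0.002, 0.0, -1.0]]
wrist_force: [1.4, -0.3, -0.6]
finger_gap: 46.8
gripper_force: 0.0
```

Request:
carry_out --commands '[0.45,-0.004,-0.198,0.019,0,0,0.013,0.45,-0.008,-0.396,0.038,0,0,0.026,0.45,-0.012,-0.594,0.057,0,0,0.04,0.45,-0.016,-0.792,0.075,0,0,0.053,0.45,-0.02,-0.99,0.094,0,0,0.066]'

```text
time_s: 30.9
eef_pos: [464.5, -268.7, 127.5]
ee_rot: [[-0.873, 0.488, 0.001], [0.488, 0.873, -0.0], [-0.001, 0.0, -1.0]]
wrist_force: [0.2, 0.7, -0.6]
finger_gap: 47.0
gripper_force: 0.0
```

Request:
carry_out --commands '[0.45,-0.045,-0.194,0.019,0,0,0.013,0.45,-0.089,-0.387,0.038,0,0,0.026,0.45,-0.089,-0.387,0.038,0,0,0.026,0.45,-0.089,-0.387,0.038,0,0,0.026]'

```text
time_s: 31.3
eef_pos: [442.2, -344.3, 119.6]
ee_rot: [[-0.83, 0.558, 0.0], [0.558, 0.83, 0.001], [0.0, 0.001, -1.0]]
wrist_force: [0.8, -0.2, 0.8]
finger_gap: 47.2
gripper_force: 0.0
```

```bash
python3 - <<'E'
from plan import *
look(['blank'],('side',),n=3)
plan([(.45,441,-345,21,56,25,2),(1,441,-345,21,56,25,3)])
plan([(1,441,-345,21,56,25,1),(1,441,-345,150,56,40,1)])
plan([(1,530,-40,150,75,45),(1,582,264,140,90,45,2)])
plan([(1,582,264,70,90,25,2),(.5,582,264,70,90,25,3)])
plan([(.45,582,264,170,90,40)])
E
```

```text
side blank 0.48 [ 440.6 -346.1    3.3]
side blank 0.48 [ 476.5 -390.4    0.5]
cmd-meas [-0.82 -1.46  0.17] yaw -0.14
[0.45,0,-0.001,0.124,0,0,0,0.45,0,-0.002,0.247,0,0,0,0.45,0,-0.002,0.371,0,0,0,0.45,0,-0.003,0.495,0,0,0,0.45,0,-0.003,0.495,0,0,0,0.45,0,-0.003,0.495,0,0,0,1,0,-0.003,0.495,0,0,0,1,0,-0.003,0.495,0,0,0,1,0,-0.003,0.495,0,0,0,1,0,-0.003,0.495,0,0,0.0]
cmd-meas [ -1.15  -1.96 -98.83] yaw -0.14
[1,0,0,0,0,0,0,1,0,0,0,0,0,0,1,0,0,-0.162,0,0,0,1,0,0,-0.323,0,0,0,1,0,0,-0.484,0,0,0,1,0,0,-0.645,0,0,0,1,0,0,-0.645,0,0,0.0]
cmd-meas [-1.15 -1.96 30.17] yaw -0.14
[1,0.06,0.189,0,0,0,-0.013,1,0.121,0.378,0,0,0,-0.026,1,0.181,0.568,0,0,0,-0.039,1,0.241,0.757,0,0,0,-0.053,1,0.301,0.946,0,0,0,-0.066]
[1,0.021,0.198,0,0,0,-0.013,1,0.041,0.395,0,0,0,-0.026,1,0.061,0.593,0,0,0,-0.039,1,0.108,0.808,0.007,0,0,-0.051]
[1,0.012,0.22,0.007,0,0,-0.012,1,0.024,0.44,0.014,0,0,-0.024,1,0.036,0.66,0.021,0,0,-0.036,1,0.048,0.88,0.028,0,0,-0.048]
[1,-0.021,0.219,0.007,0,0,-0.012,1,-0.042,0.438,0.015,0,0,-0.023,1,-0.042,0.438,0.015,0,0,-0.023,1,-0.042,0.438,0.015,0,0,-0.023]
cmd-meas [139.79 606.98  20.17] yaw 33.7
[1,0,0,0.117,0,0,0,1,0,0,0.233,0,0,0,1,0,0,0.35,0,0,0,1,0,0,0.35,0,0,0,1,0,0,0.35,0,0,0,0.5,0,0,0.35,0,0,0,0.5,0,0,0.35,0,0,0,0.5,0,0,0.35,0,0,0,0.5,0,0,0.35,0,0,0.0]
cmd-meas [139.79 606.98 -49.83] yaw 33.7
[0.45,0,0,-0.167,0,0,0,0.45,0,0,-0.334,0,0,0,0.45,0,0,-0.5,0,0,0.0]
```

Request:
carry_out --commands '[0.45,0,-0.001,0.124,0,0,0,0.45,0,-0.002,0.247,0,0,0,0.45,0,-0.002,0.371,0,0,0,0.45,0,-0.003,0.495,0,0,0,0.45,0,-0.003,0.495,0,0,0,0.45,0,-0.003,0.495,0,0,0,1,0,-0.003,0.495,0,0,0,1,0,-0.003,0.495,0,0,0,1,0,-0.003,0.495,0,0,0,1,0,-0.003,0.495,0,0,0]'

```text
time_s: 32.4
eef_pos: [442.5, -345.9, 22.8]
ee_rot: [[-0.83, 0.558, 0.003], [0.558, 0.83, -0.002], [-0.004, 0.0, -1.0]]
wrist_force: [0.3, 0.9, 6.0]
finger_gap: 18.6
gripper_force: 51.0
```

Request:
carry_out --commands '[1,0,0,0,0,0,0,1,0,0,0,0,0,0,1,0,0,-0.162,0,0,0,1,0,0,-0.323,0,0,0,1,0,0,-0.484,0,0,0,1,0,0,-0.645,0,0,0,1,0,0,-0.645,0,0,0]'

```text
time_s: 33.1
eef_pos: [443.6, -347.6, 155.5]
ee_rot: [[-0.83, 0.558, 0.007], [0.558, 0.83, -0.007], [-0.01, -0.002, -1.0]]
wrist_force: [-0.3, -0.8, -0.6]
finger_gap: 18.4
gripper_force: 50.2
```

Request:
carry_out --commands '[1,0.06,0.189,0,0,0,-0.013,1,0.121,0.378,0,0,0,-0.026,1,0.181,0.568,0,0,0,-0.039,1,0.241,0.757,0,0,0,-0.053,1,0.301,0.946,0,0,0,-0.066]'

```text
time_s: 33.6
eef_pos: [496.5, -152.9, 149.4]
ee_rot: [[-0.927, 0.374, -0.0], [0.374, 0.927, 0.0], [0.001, 0.0, -1.0]]
wrist_force: [0.7, -0.4, -1.6]
finger_gap: 18.4
gripper_force: 50.2
```

Request:
carry_out --commands '[1,0.021,0.198,0,0,0,-0.013,1,0.041,0.395,0,0,0,-0.026,1,0.061,0.593,0,0,0,-0.039,1,0.108,0.808,0.007,0,0,-0.051]'

```text
time_s: 34.0
eef_pos: [537.9, 4.6, 148.3]
ee_rot: [[-0.975, 0.222, 0.001], [0.222, 0.975, -0.0], [-0.001, -0.0, -1.0]]
wrist_force: [0.9, 0.1, -0.1]
finger_gap: 18.7
gripper_force: 50.2
```

Request:
carry_out --commands '[1,0.012,0.22,0.007,0,0,-0.012,1,0.024,0.44,0.014,0,0,-0.024,1,0.036,0.66,0.021,0,0,-0.036,1,0.048,0.88,0.028,0,0,-0.048]'

```text
time_s: 34.4
eef_pos: [566.9, 178.8, 142.3]
ee_rot: [[-0.997, 0.072, -0.0], [0.072, 0.997, -0.0], [0.0, -0.0, -1.0]]
wrist_force: [0.4, -0.3, -0.9]
finger_gap: 18.4
gripper_force: 50.2
```

Request:
carry_out --commands '[1,-0.021,0.219,0.007,0,0,-0.012,1,-0.042,0.438,0.015,0,0,-0.023,1,-0.042,0.438,0.015,0,0,-0.023,1,-0.042,0.438,0.015,0,0,-0.023]'

```text
time_s: 34.8
eef_pos: [581.5, 264.5, 139.0]
ee_rot: [[-1.0, -0.0, -0.001], [-0.0, 1.0, -0.001], [0.001, -0.001, -1.0]]
wrist_force: [-0.7, -1.1, -1.0]
finger_gap: 18.6
gripper_force: 50.2
```

Request:
carry_out --commands '[1,0,0,0.117,0,0,0,1,0,0,0.233,0,0,0,1,0,0,0.35,0,0,0,1,0,0,0.35,0,0,0,1,0,0,0.35,0,0,0,0.5,0,0,0.35,0,0,0,0.5,0,0,0.35,0,0,0,0.5,0,0,0.35,0,0,0,0.5,0,0,0.35,0,0,0]'

```text
time_s: 35.7
eef_pos: [582.6, 264.2, 70.8]
ee_rot: [[-1.0, 0.001, 0.001], [0.001, 1.0, 0.001], [-0.001, 0.001, -1.0]]
wrist_force: [0.5, -0.1, 0.2]
finger_gap: 42.7
gripper_force: 0.0
```

Request:
carry_out --commands '[0.45,0,0,-0.167,0,0,0,0.45,0,0,-0.334,0,0,0,0.45,0,0,-0.5,0,0,0]'

```text
time_s: 36.0
eef_pos: [581.7, 263.9, 171.1]
ee_rot: [[-1.0, 0.001, -0.0], [0.001, 1.0, -0.0], [0.0, -0.0, -1.0]]
wrist_force: [1.2, 0.4, -0.1]
finger_gap: 47.4
gripper_force: 0.0
```

```bash
python3 - <<'E'
from plan import *
plan([(.45,430,130,240,90,45,2)])
E
```

```text
cmd-meas [ 0.31 -0.02 -1.2 ] yaw -0.01
[0.45,0.152,-0.134,-0.07,0,0,0,0.45,0.304,-0.268,-0.14,0,0,0,0.45,0.456,-0.402,-0.21,0,0,0,0.45,0.607,-0.537,-0.28,0,0,0,0.45,0.759,-0.671,-0.35,0,0,0,0.45,0.759,-0.671,-0.35,0,0,0,0.45,0.759,-0.671,-0.35,0,0,0.0]
```

Request:
carry_out --commands '[0.45,0.152,-0.134,-0.07,0,0,0,0.45,0.304,-0.268,-0.14,0,0,0,0.45,0.456,-0.402,-0.21,0,0,0,0.45,0.607,-0.537,-0.28,0,0,0,0.45,0.759,-0.671,-0.35,0,0,0,0.45,0.759,-0.671,-0.35,0,0,0,0.45,0.759,-0.671,-0.35,0,0,0]'

```text
time_s: 36.7
eef_pos: [430.4, 129.9, 240.8]
ee_rot: [[-1.0, 0.002, 0.003], [0.002, 1.0, 0.001], [-0.003, 0.001, -1.0]]
wrist_force: [0.6, 0.9, 0.3]
finger_gap: 46.8
gripper_force: 0.0
```

```bash
python3 - <<'E'
from plan import *
S=look(['blank','rod','rod_tube'],n=4)
look(['rod'],f='find_in')
a,b=S['top'],S['side']
A=cv2.resize(a['color'][145:225,170:270],None,fx=5,fy=5,interpolation=2)
C=cv2.resize(b['color'][70:170,235:340],None,fx=3.8,fy=4,interpolation=2)[:, :300*2]
I=np.zeros((400,A.shape[1]+C.shape[1],3),np.uint8);I[:,:500]=A;I[:,500:]=C
I=cv2.resize(I,(800,int(400*800/I.shape[1])));print(I.shape,800/(500+C.shape[1]))
cv2.imwrite('pics/J1.png',np.clip(I[:,:,::-1]*1.6,0,255).astype(np.uint8))
# blue grip segmentation
for n,s,box in (('top',a,(175,180,205,220)),('side',b,(255,75,285,112))):
    x0,y0,x1,y1=box;h=cv2.cvtColor(s['color'],cv2.COLOR_RGB2HSV)[y0:y1,x0:x1]
    m=cv2.inRange(h,(100,120,30),(130,255,255));ys,xs=np.nonzero(m);print(n,len(xs),xs.mean()+x0,ys.mean()+y0,xs.min()+x0,xs.max()+x0,ys.min()+y0,ys.max()+y0)
for z in(12,132,192): print(z,proj(a,[525.5,356,z]),proj(b,[525.5,356,z]))
E
```

```text
top blank 0.55 [582.6 263.4  33.1]
top rod 0.7 [620.9 258.8  15.9]
top rod_tube 0.57 [525.2 360.6   7.9]
top rod_tube 0.29 [567.1  88.1  12.3]
side blank 0.47 [577.  265.6  32.6]
side blank 0.23 [557.1 290.3  18.8]
side rod 0.4 [565.8  88.3  16.3]
side rod_tube 0.84 [525.  357.8  12.8]
top rod 0.74 [522.8 349.1 182.8]
side rod 0.64 [522.7 353.   91.7]
(355, 800, 3) 0.8898776418242491
top 105 185.63809523809525 200.1238095238095 178 193 195 204
side 8 271.0 98.125 267 273 93 101
12 [201.63475232 203.49140597] [273.51875544 139.61242339]
132 [190.08758545 201.08322718] [270.40743939 102.01896603]
192 [183.46918238 199.7029494 ] [268.73564106  81.8189354 ]
```

View pics/J1.png

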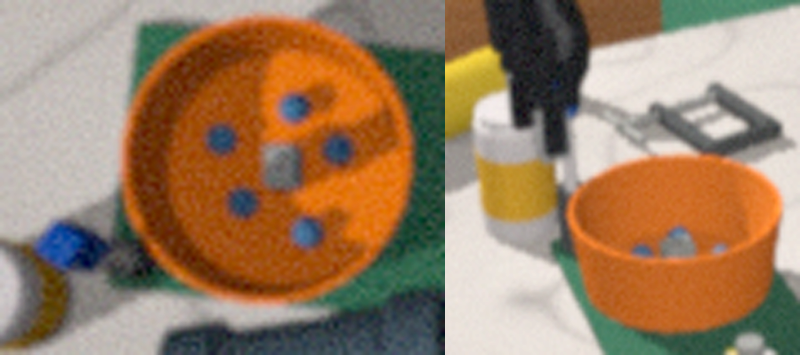

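```bash
python3 - <<'E'
from plan import *
S=[snap('top')['color'] for _ in range(8)]
m=np.mean(S,0)
A=cv2.resize(m[186:214,166:208],None,fx=14,fy=14,interpolation=cv2.INTER_CUBIC)
t=cv2.imread('pics/side0.png')[:,:,::-1].astype(float)
C=cv2.resize(t[74:130,262:282],None,fx=7,fy=7,interpolation=cv2.INTER_CUBIC)
print(A.shape,C.shape)
cv2.imwrite('pics/K1.png',np.clip(np.hstack([A,C])[:,:,::-1]*2.2,0,255).astype(np.uint8))
E
```

```text
(392, 588, 3) (392, 140, 3)
```

View pics/K1.png

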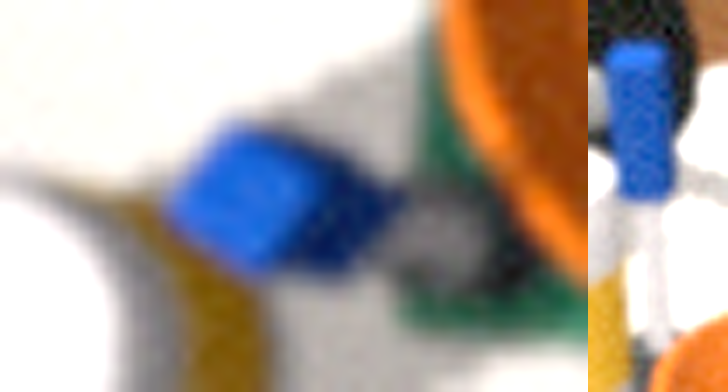

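```bash
python3 - <<'E'
from plan import *
plan([(.4,525.5,356,235,146,45,2)])
plan([(.4,525.5,356,158,146,25,2),(1,525.5,356,158,146,25,3)])
plan([(1,525.5,356,158,146,25,1),(1,525.5,356,246,146,15,2)])
E
```

```text
cmd-meas [-0.    0.03 -0.01] yaw 0.01
[0.4,-0.059,0.141,0.003,0,0,-0.039,0.4,-0.119,0.283,0.006,0,0,-0.078,0.4,-0.178,0.424,0.009,0,0,-0.117,0.4,-0.238,0.565,0.012,0,0,-0.156,0.4,-0.297,0.707,0.015,0,0,-0.195,0.4,-0.357,0.848,0.018,0,0,-0.234,0.4,-0.416,0.99,0.022,0,0,-0.273]
[0.4,-0.146,0.047,0.003,0,0,-0.039,0.4,-0.146,0.047,0.003,0,0,-0.039,0.4,-0.146,0.047,0.003,0,0,-0.039]
cmd-meas [ 95.53 226.12  -5.01] yaw 56.17
[0.4,0,0,0.096,0,0,0,0.4,0,0,0.192,0,0,0,0.4,0,0,0.288,0,0,0,0.4,0,0,0.385,0,0,0,0.4,0,0,0.385,0,0,0,0.4,0,0,0.385,0,0,0,1,0,0,0.385,0,0,0,1,0,0,0.385,0,0,0,1,0,0,0.385,0,0,0,1,0,0,0.385,0,0,0.0]
cmd-meas [ 95.53 226.12 -82.01] yaw 56.17
[1,0,0,0,0,0,0,1,0,0,0,0,0,0,1,0,0,-0.074,0,0,0,1,0,0,-0.147,0,0,0,1,0,0,-0.22,0,0,0,1,0,0,-0.294,0,0,0,1,0,0,-0.367,0,0,0,1,0,0,-0.44,0,0,0,1,0,0,-0.44,0,0,0,1,0,0,-0.44,0,0,0.0]
```

Request:
carry_out --commands '[0.4,-0.059,0.141,0.003,0,0,-0.039,0.4,-0.119,0.283,0.006,0,0,-0.078,0.4,-0.178,0.424,0.009,0,0,-0.117,0.4,-0.238,0.565,0.012,0,0,-0.156,0.4,-0.297,0.707,0.015,0,0,-0.195,0.4,-0.357,0.848,0.018,0,0,-0.234,0.4,-0.416,0.99,0.022,0,0,-0.273]'

```text
time_s: 38.4
eef_pos: [513.9, 329.0, 235.4]
ee_rot: [[-0.652, -0.759, 0.0], [-0.759, 0.652, 0.0], [-0.0, -0.0, -1.0]]
wrist_force: [-0.3, 0.2, 0.4]
finger_gap: 51.6
gripper_force: 0.0
```

Request:
carry_out --commands '[0.4,-0.146,0.047,0.003,0,0,-0.039,0.4,-0.146,0.047,0.003,0,0,-0.039,0.4,-0.146,0.047,0.003,0,0,-0.039]'

```text
time_s: 38.7
eef_pos: [525.4, 356.2, 234.3]
ee_rot: [[-0.558, -0.83, -0.001], [-0.83, 0.558, -0.001], [0.001, 0.0, -1.0]]
wrist_force: [-0.7, 0.0, 0.8]
finger_gap: 51.4
gripper_force: 0.0
```

Request:
carry_out --commands '[0.4,0,0,0.096,0,0,0,0.4,0,0,0.192,0,0,0,0.4,0,0,0.288,0,0,0,0.4,0,0,0.385,0,0,0,0.4,0,0,0.385,0,0,0,0.4,0,0,0.385,0,0,0,1,0,0,0.385,0,0,0,1,0,0,0.385,0,0,0,1,0,0,0.385,0,0,0,1,0,0,0.385,0,0,0]' --grip_force 90

```text
time_s: 39.7
eef_pos: [526.5, 356.6, 159.7]
ee_rot: [[-0.558, -0.83, 0.003], [-0.83, 0.558, 0.001], [-0.003, -0.001, -1.0]]
wrist_force: [-0.3, -1.2, 5.1]
finger_gap: 21.2
gripper_force: 88.5
```

Request:
carry_out --commands '[1,0,0,0,0,0,0,1,0,0,0,0,0,0]'

```text
time_s: 39.9
eef_pos: [526.5, 356.6, 159.6]
ee_rot: [[-0.558, -0.83, 0.003], [-0.83, 0.558, 0.001], [-0.003, -0.001, -1.0]]
wrist_force: [-0.2, -0.1, 5.4]
finger_gap: 21.1
gripper_force: 88.5
```

Request:
carry_out --commands '[1,0,0,-0.074,0,0,0,1,0,0,-0.147,0,0,0,1,0,0,-0.22,0,0,0,1,0,0,-0.294,0,0,0,1,0,0,-0.367,0,0,0,1,0,0,-0.44,0,0,0,1,0,0,-0.44,0,0,0,1,0,0,-0.44,0,0,0]'

```text
time_s: 40.7
eef_pos: [525.6, 356.1, 245.5]
ee_rot: [[-0.558, -0.83, 0.0], [-0.83, 0.558, 0.0], [-0.0, -0.0, -1.0]]
wrist_force: [-0.4, 0.3, -2.0]
finger_gap: 20.9
gripper_force: 87.9
```

```bash
python3 - <<'E'
from plan import *
print(bot.sense()['eef_pos'],bot.sense()['wrist_force'])
look(['rod_tip','rod_tube','bowl_in'])
S=look(['rod'],f='find_in')
B=np.array([582.9,264.9]);th=np.radians(-5.5)
P=lambda a,r=38:B+r*np.array([np.cos(np.radians(a)+th),np.sin(np.radians(a)+th)])
for s in S.values(): print(proj(s,[525.8,356,98]))
plan([(1,*P(20),246,146,20,1)])
plan([(1,*P(20),173,146,12,3)])
E
```

```text
[525.61598565 356.0835098  245.53832157] [-0.37623173  0.32907645 -1.97403218]
top rod_tip 0.52 [524.3 359.   95.4]
top rod_tube 0.98 [527.6 359.4  10.9]
top bowl_in 0.76 [584.  264.7  16.4]
side rod_tip 0.53 [519.6 358.   97.6]
side rod_tube 0.87 [523.3 355.9  15.9]
side bowl_in 0.66 [584.4 270.   15.8]
side rod 0.67 [515.3 353.7 222.9]
[193.57326273 201.69560264]
[271.41863967 113.01394353]
cmd-meas [0.03 0.02 0.04] yaw 0.0
[1,0.011,-0.088,0,0,0,0,1,0.022,-0.177,0,0,0,0,1,0.033,-0.265,0,0,0,0,1,0.043,-0.353,0,0,0,0,1,0.054,-0.442,0,0,0,0,1,0.065,-0.53,0,0,0,0,1,0.076,-0.618,0,0,0,0,1,0.076,-0.618,0,0,0,0.0]
cmd-meas [ 9.410e+01 -8.158e+01  4.000e-02] yaw 0.0
[1,0,0,0.052,0,0,0,1,0,0,0.104,0,0,0,1,0,0,0.156,0,0,0,1,0,0,0.208,0,0,0,1,0,0,0.26,0,0,0,1,0,0,0.313,0,0,0,1,0,0,0.365,0,0,0,1,0,0,0.365,0,0,0,1,0,0,0.365,0,0,0,1,0,0,0.365,0,0,0.0]
```

Request:
carry_out --commands '[1,0.011,-0.088,0,0,0,0,1,0.022,-0.177,0,0,0,0,1,0.033,-0.265,0,0,0,0,1,0.043,-0.353,0,0,0,0,1,0.054,-0.442,0,0,0,0,1,0.065,-0.53,0,0,0,0,1,0.076,-0.618,0,0,0,0,1,0.076,-0.618,0,0,0,0]'

```text
time_s: 42.1
eef_pos: [621.8, 272.0, 245.4]
ee_rot: [[-0.561, -0.828, 0.0], [-0.828, 0.561, -0.001], [0.0, -0.001, -1.0]]
wrist_force: [0.5, 0.4, -1.5]
finger_gap: 21.1
gripper_force: 88.1
```

Request:
carry_out --commands '[1,0,0,0.052,0,0,0,1,0,0,0.104,0,0,0,1,0,0,0.156,0,0,0,1,0,0,0.208,0,0,0,1,0,0,0.26,0,0,0,1,0,0,0.313,0,0,0,1,0,0,0.365,0,0,0,1,0,0,0.365,0,0,0,1,0,0,0.365,0,0,0,1,0,0,0.365,0,0,0]'

```text
time_s: 43.1
eef_pos: [620.1, 274.5, 173.6]
ee_rot: [[-0.558, -0.83, 0.001], [-0.83, 0.558, 0.0], [-0.001, -0.001, -1.0]]
wrist_force: [0.4, -1.0, -1.1]
finger_gap: 21.1
gripper_force: 88.2
```

```bash
python3 - <<'E'
from plan import *
s=bot.sense();print(s['eef_pos'],s['wrist_force'],s['finger_gap'])
look(['blank','media'],('top','side'),n=6)
B=np.array([582.9,264.9]);th=np.radians(-5.5)
P=lambda a,r=38:B+r*np.array([np.cos(np.radians(a)+th),np.sin(np.radians(a)+th)])
plan([(1,*P(20+15*k),173,146,20) for k in range(1,21)])
E
```

```text
[620.06760759 274.54952503 173.59730224] [ 0.43681056 -0.99976688 -1.12730098] 21.137404626801814
top blank 0.6 [ 486.8 -230.4   15.4]
top blank 0.41 [582.1 262.9  35.3]
top media 0.59 [593.3 227.8  15.5]
top media 0.54 [599.8 302.   17.1]
top media 0.45 [543.6 250.5  14.8]
top media 0.44 [620.1 260.6  17. ]
top media 0.42 [559.6 291.5  14.7]
side blank 0.49 [583.7 265.5  19.8]
side blank 0.48 [579.7 262.7  34.4]
side media 0.35 [556.7 289.1  19.6]
cmd-meas [-0.21 -0.06 -0.36] yaw 0.0
[1,-0.028,0.041,0,0,0,0,1,-0.044,0.088,0,0,0,0,1,-0.048,0.137,0,0,0,0,1,-0.038,0.186,0,0,0,0,1,-0.016,0.23,0,0,0,0,1,0.016,0.268,0,0,0,0,1,0.057,0.296,0,0,0,0,1,0.104,0.312,0,0,0,0,1,0.153,0.315,0,0,0,0,1,0.202,0.306,0,0,0,0.0]
[1,0.045,-0.022,0,0,0,0,1,0.082,-0.054,0,0,0,0,1,0.11,-0.095,0,0,0,0,1,0.126,-0.142,0,0,0,0,1,0.13,-0.192,0,0,0,0,1,0.12,-0.24,0,0,0,0,1,0.099,-0.285,0,0,0,0,1,0.066,-0.322,0,0,0,0,1,0.025,-0.35,0,0,0,0,1,-0.022,-0.366,0,0,0,0.0]
```

Request:
carry_out --commands '[1,-0.028,0.041,0,0,0,0,1,-0.044,0.088,0,0,0,0,1,-0.048,0.137,0,0,0,0,1,-0.038,0.186,0,0,0,0,1,-0.016,0.23,0,0,0,0,1,0.016,0.268,0,0,0,0,1,0.057,0.296,0,0,0,0,1,0.104,0.312,0,0,0,0,1,0.153,0.315,0,0,0,0,1,0.202,0.306,0,0,0,0]'

```text
time_s: 44.4
eef_pos: [545.3, 274.9, 173.1]
ee_rot: [[-0.557, -0.83, -0.0], [-0.83, 0.557, 0.0], [-0.0, 0.0, -1.0]]
wrist_force: [-0.5, 0.2, -1.3]
finger_gap: 20.9
gripper_force: 88.1
```

Request:
carry_out --commands '[1,0.045,-0.022,0,0,0,0,1,0.082,-0.054,0,0,0,0,1,0.11,-0.095,0,0,0,0,1,0.126,-0.142,0,0,0,0,1,0.13,-0.192,0,0,0,0,1,0.12,-0.24,0,0,0,0,1,0.099,-0.285,0,0,0,0,1,0.066,-0.322,0,0,0,0,1,0.025,-0.35,0,0,0,0,1,-0.022,-0.366,0,0,0,0]'

```text
time_s: 45.4
eef_pos: [610.8, 237.9, 172.7]
ee_rot: [[-0.558, -0.83, 0.0], [-0.83, 0.558, 0.0], [-0.0, -0.0, -1.0]]
wrist_force: [-0.1, 0.2, -0.5]
finger_gap: 21.3
gripper_force: 88.1
```

```bash
python3 - <<'E'
from plan import *
s=bot.sense();print(s['wrist_force'],s['wrist_torque'],s['finger_gap'])
look(['blank','rod_tip'],n=3)
B=np.array([582.9,264.9]);th=np.radians(-5.5)
P=lambda a,r=38:B+r*np.array([np.cos(np.radians(a)+th),np.sin(np.radians(a)+th)])
plan([(1,*P(20+15*k),173,146,20) for k in range(21,51)]+[(1,*P(50),173,146,20,0)])
E
```

```text
[-0.1477558   0.19371516 -0.52563075] [-0.02697377 -0.0151317   0.02980405] 21.294858276771095
top blank 0.65 [ 480.7 -230.2   19.1]
top blank 0.57 [581.7 259.6  35.8]
top rod_tip 0.44 [609.4 241.7  25. ]
top rod_tip 0.39 [503.5 436.7  -4.5]
top rod_tip 0.26 [568.9  87.2  12.9]
side blank 0.58 [577.6 264.   31.6]
side rod_tip 0.7 [606.1 242.2  24.4]
cmd-meas [0.22 0.09 0.14] yaw -0.01
[1,-0.049,-0.004,0,0,0,0,1,-0.098,0.006,0,0,0,0,1,-0.143,0.027,0,0,0,0,1,-0.18,0.06,0,0,0,0,1,-0.208,0.101,0,0,0,0,1,-0.224,0.148,0,0,0,0,1,-0.228,0.197,0,0,0,0,1,-0.218,0.246,0,0,0,0,1,-0.196,0.29,0,0,0,0,1,-0.164,0.328,0,0,0,0.0]
[1,0.041,0.028,0,0,0,0,1,0.088,0.044,0,0,0,0,1,0.137,0.047,0,0,0,0,1,0.186,0.038,0,0,0,0,1,0.231,0.016,0,0,0,0,1,0.268,-0.016,0,0,0,0,1,0.296,-0.057,0,0,0,0,1,0.312,-0.104,0,0,0,0,1,0.316,-0.154,0,0,0,0,1,0.306,-0.202,0,0,0,0.0]
[1,-0.021,-0.045,0,0,0,0,1,-0.054,-0.082,0,0,0,0,1,-0.095,-0.11,0,0,0,0,1,-0.142,-0.126,0,0,0,0,1,-0.191,-0.13,0,0,0,0,1,-0.24,-0.12,0,0,0,0,1,-0.285,-0.099,0,0,0,0,1,-0.322,-0.066,0,0,0,0,1,-0.35,-0.025,0,0,0,0,1,-0.366,0.022,0,0,0,0.0]
[1,0,0,0,0,0,0.0]
```

Request:
carry_out --commands '[1,-0.049,-0.004,0,0,0,0,1,-0.098,0.006,0,0,0,0,1,-0.143,0.027,0,0,0,0,1,-0.18,0.06,0,0,0,0,1,-0.208,0.101,0,0,0,0,1,-0.224,0.148,0,0,0,0,1,-0.228,0.197,0,0,0,0,1,-0.218,0.246,0,0,0,0,1,-0.196,0.29,0,0,0,0,1,-0.164,0.328,0,0,0,0]'

```text
time_s: 46.7
eef_pos: [572.1, 302.0, 173.0]
ee_rot: [[-0.558, -0.83, -0.0], [-0.83, 0.558, 0.0], [0.0, 0.0, -1.0]]
wrist_force: [0.1, -0.1, -1.1]
finger_gap: 21.4
gripper_force: 88.1
```

Request:
carry_out --commands '[1,0.041,0.028,0,0,0,0,1,0.088,0.044,0,0,0,0,1,0.137,0.047,0,0,0,0,1,0.186,0.038,0,0,0,0,1,0.231,0.016,0,0,0,0,1,0.268,-0.016,0,0,0,0,1,0.296,-0.057,0,0,0,0,1,0.312,-0.104,0,0,0,0,1,0.316,-0.154,0,0,0,0,1,0.306,-0.202,0,0,0,0]'

```text
time_s: 47.7
eef_pos: [573.8, 227.6, 172.9]
ee_rot: [[-0.559, -0.829, 0.0], [-0.829, 0.559, 0.0], [-0.0, -0.0, -1.0]]
wrist_force: [0.2, 0.4, -1.7]
finger_gap: 21.0
gripper_force: 88.1
```

Request:
carry_out --commands '[1,-0.021,-0.045,0,0,0,0,1,-0.054,-0.082,0,0,0,0,1,-0.095,-0.11,0,0,0,0,1,-0.142,-0.126,0,0,0,0,1,-0.191,-0.13,0,0,0,0,1,-0.24,-0.12,0,0,0,0,1,-0.285,-0.099,0,0,0,0,1,-0.322,-0.066,0,0,0,0,1,-0.35,-0.025,0,0,0,0,1,-0.366,0.022,0,0,0,0]'

```text
time_s: 48.7
eef_pos: [609.4, 292.6, 172.8]
ee_rot: [[-0.558, -0.83, -0.0], [-0.83, 0.558, 0.0], [-0.0, 0.0, -1.0]]
wrist_force: [0.0, 0.7, -0.9]
finger_gap: 21.5
gripper_force: 88.1
```

```bash
python3 - <<'E'
from plan import *
s=bot.sense();print(s['eef_pos'],s['wrist_force'],s['finger_gap'])
p,a=cur()
plan([(1,p[0],p[1],246,146,12,1)])
plan([(1,525.8,356.1,246,146,20,2)])
E
```

```text
[609.43768478 292.5750754  172.8475085 ] [ 0.01209015  0.65208385 -0.91734773] 21.49309878955718
cmd-meas [ 0.51 -1.01  0.08] yaw -0.02
cmd-meas [ 0.51 -1.01  0.08] yaw -0.02
[1,0,0,-0.052,0,0,0,1,0,0,-0.104,0,0,0,1,0,0,-0.157,0,0,0,1,0,0,-0.209,0,0,0,1,0,0,-0.261,0,0,0,1,0,0,-0.313,0,0,0,1,0,0,-0.365,0,0,0,1,0,0,-0.365,0,0,0.0]
cmd-meas [ 0.51 -1.01 73.08] yaw -0.02
[1,-0.005,0.088,0,0,0,0,1,-0.011,0.176,0,0,0,0,1,-0.016,0.265,0,0,0,0,1,-0.022,0.353,0,0,0,0,1,-0.027,0.441,0,0,0,0,1,-0.033,0.529,0,0,0,0,1,-0.033,0.529,0,0,0,0,1,-0.033,0.529,0,0,0,0.0]
```

Request:
carry_out --commands '[1,0,0,-0.052,0,0,0,1,0,0,-0.104,0,0,0,1,0,0,-0.157,0,0,0,1,0,0,-0.209,0,0,0,1,0,0,-0.261,0,0,0,1,0,0,-0.313,0,0,0,1,0,0,-0.365,0,0,0,1,0,0,-0.365,0,0,0]'

```text
time_s: 49.5
eef_pos: [610.9, 291.8, 248.1]
ee_rot: [[-0.558, -0.83, 0.003], [-0.83, 0.558, 0.001], [-0.003, -0.002, -1.0]]
wrist_force: [0.2, -0.5, -1.4]
finger_gap: 21.1
gripper_force: 88.1
```

Request:
carry_out --commands '[1,-0.005,0.088,0,0,0,0,1,-0.011,0.176,0,0,0,0,1,-0.016,0.265,0,0,0,0,1,-0.022,0.353,0,0,0,0,1,-0.027,0.441,0,0,0,0,1,-0.033,0.529,0,0,0,0,1,-0.033,0.529,0,0,0,0,1,-0.033,0.529,0,0,0,0]'

```text
time_s: 50.3
eef_pos: [525.5, 356.5, 246.1]
ee_rot: [[-0.557, -0.83, 0.001], [-0.83, 0.557, -0.0], [-0.0, -0.001, -1.0]]
wrist_force: [-0.2, -0.2, -1.0]
finger_gap: 20.8
gripper_force: 88.3
```

```bash
python3 - <<'E'
from plan import *
print(bot.sense()['eef_pos'])
plan([(1,525.7,356.1,225,146,12,2)])
S=look(['rod_tip','rod_tube','blank'],n=2)
look(['media'],n=6,cams=('top',))
A=cv2.resize(S['top']['color'][186:220,178:218],None,fx=10,fy=10,interpolation=2)
C=cv2.resize(S['side']['color'][90:150,250:310],None,fx=6.7,fy=6.7,interpolation=2)[:340]
cv2.imwrite('pics/L1.png',np.clip(np.hstack([A,C])[:,:,::-1]*1.8,0,255).astype(np.uint8))
E
```

```text
[525.46647722 356.49040448 246.07714274]
cmd-meas [ 0.38 -0.4  -0.15] yaw -0.06
[1,0,0,0.052,0,0,0,1,0,0.001,0.105,0,0,0,1,0,0.001,0.105,0,0,0,1,0,0.001,0.105,0,0,0.0]
top rod_tip 0.52 [522.8 358.6  96.1]
top rod_tip 0.41 [ 536.1 -230.8    0.6]
top rod_tube 0.9 [528.6 361.6  11.6]
top rod_tube 0.61 [566.9  88.3  14.7]
top blank 0.42 [582.  263.6  34. ]
side rod_tip 0.66 [523.4 360.2  98.4]
side rod_tube 0.59 [524.5 354.9  15.5]
side blank 0.58 [579.5 263.8  32.9]
top media 0.61 [539.4 242.4  31.3]
top media 0.57 [521.1 241.1  21.3]
top media 0.53 [647.7 246.5  24.3]
top media 0.44 [586.7 316.1  35.8]
```

View pics/L1.png

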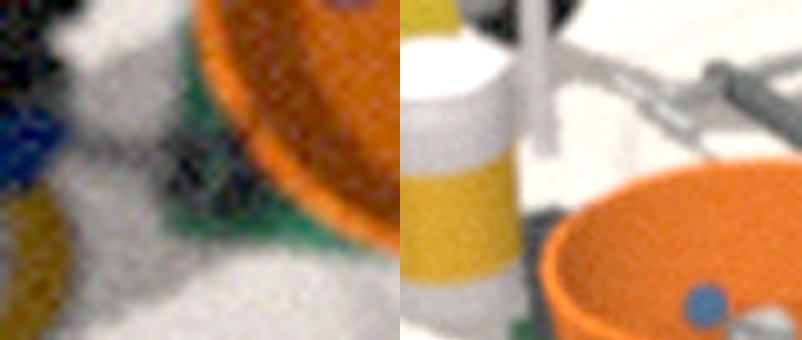

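Request:
carry_out --commands '[1,0,0,0.05,0,0,0,1,0,0,0.1,0,0,0,1,0,0,0.13,0,0,0,1,0,0,0.15,0,0,0,1,0,0,0.17,0,0,0,1,0,0,0.19,0,0,0,1,0,0,0.2,0,0,0,1,0,0,0.2,0,0,0]'

```text
time_s: 51.6
eef_pos: [525.7, 356.0, 205.7]
ee_rot: [[-0.558, -0.83, -0.0], [-0.83, 0.558, -0.0], [0.0, 0.0, -1.0]]
wrist_force: [0.3, 0.2, -1.3]
finger_gap: 20.6
gripper_force: 88.3
```

Request:
carry_out --commands '[1,0,0,0.04,0,0,0,1,0,0,0.08,0,0,0,1,0,0,0.12,0,0,0,1,0,0,0.16,0,0,0,1,0,0,0.19,0,0,0,1,0,0,0.21,0,0,0,1,0,0,0.225,0,0,0,1,0,0,0.225,0,0,0]'

```text
time_s: 52.4
eef_pos: [525.7, 356.0, 160.5]
ee_rot: [[-0.558, -0.83, -0.0], [-0.83, 0.558, -0.0], [0.0, 0.0, -1.0]]
wrist_force: [-0.8, 0.1, -1.7]
finger_gap: 20.8
gripper_force: 88.3
```

```bash
python3 - <<'E'
from plan import *
s=bot.sense();print(s['eef_pos'],s['wrist_force'])
plan([(1,525.7,356,159.5,146,5),(.4,525.7,356,159.5,146,10,3),(.4,525.7,356,245,146,25,1)],True)
plan([(.4,420,130,260,120,40,2)])
E
```

```text
[525.65935501 355.99439742 160.53443577] [-0.75334527  0.11434713 -1.6609992 ]
[1,0,0,0.005,0,0,0,0.4,0,0,0.005,0,0,0,0.4,0,0,0.005,0,0,0,0.4,0,0,0.005,0,0,0,0.4,0,0,0.005,0,0,0,0.4,0,0,-0.102,0,0,0,0.4,0,0,-0.209,0,0,0,0.4,0,0,-0.315,0,0,0,0.4,0,0,-0.422,0,0,0,0.4,0,0,-0.422,0,0,0.0]
cmd-meas [ 0.   0.  84.4] yaw 0.0
[0.4,0.176,-0.027,-0.011,0,0,0.021,0.4,0.352,-0.055,-0.022,0,0,0.041,0.4,0.528,-0.082,-0.032,0,0,0.062,0.4,0.704,-0.11,-0.043,0,0,0.083,0.4,0.88,-0.137,-0.054,0,0,0.103]
[0.4,0.158,-0.083,-0.011,0,0,0.021,0.4,0.317,-0.165,-0.021,0,0,0.042,0.4,0.317,-0.165,-0.021,0,0,0.042,0.4,0.317,-0.165,-0.021,0,0,0.042]
```

Rod is in the tube with its foot about 1 mm above the plate; release and back away.

Request:
carry_out --commands '[1,0,0,0.005,0,0,0,0.4,0,0,0.005,0,0,0,0.4,0,0,0.005,0,0,0,0.4,0,0,0.005,0,0,0,0.4,0,0,0.005,0,0,0,0.4,0,0,-0.102,0,0,0,0.4,0,0,-0.209,0,0,0,0.4,0,0,-0.315,0,0,0,0.4,0,0,-0.422,0,0,0,0.4,0,0,-0.422,0,0,0]'

```text
time_s: 53.4
eef_pos: [527.5, 357.0, 249.0]
ee_rot: [[-0.558, -0.83, 0.006], [-0.83, 0.558, 0.003], [-0.006, -0.003, -1.0]]
wrist_force: [-0.0, 0.6, -0.5]
finger_gap: 51.0
gripper_force: 0.0
```

Request:
carry_out --commands '[0.4,0.176,-0.027,-0.011,0,0,0.021,0.4,0.352,-0.055,-0.022,0,0,0.041,0.4,0.528,-0.082,-0.032,0,0,0.062,0.4,0.704,-0.11,-0.043,0,0,0.083,0.4,0.88,-0.137,-0.054,0,0,0.103]'

```text
time_s: 53.9
eef_pos: [449.2, 193.5, 255.1]
ee_rot: [[-0.794, -0.607, -0.001], [-0.607, 0.794, -0.0], [0.001, 0.0, -1.0]]
wrist_force: [1.2, 0.5, -0.0]
finger_gap: 51.7
gripper_force: 0.0
```

Request:
carry_out --commands '[0.4,0.158,-0.083,-0.011,0,0,0.021,0.4,0.317,-0.165,-0.021,0,0,0.042,0.4,0.317,-0.165,-0.021,0,0,0.042,0.4,0.317,-0.165,-0.021,0,0,0.042,0.4,0.317,-0.165,-0.021,0,0,0.042]'

```text
time_s: 54.4
eef_pos: [420.5, 130.5, 259.9]
ee_rot: [[-0.866, -0.5, 0.0], [-0.5, 0.866, 0.0], [-0.0, 0.0, -1.0]]
wrist_force: [1.0, -0.6, -0.9]
finger_gap: 51.0
gripper_force: 0.0
```

```bash
python3 - <<'E'
from h import *
S=look(['spanner','can','blank','rod','spare_nut'],n=2)
A=cv2.resize(S['top']['color'][140:235,165:360],None,fx=4,fy=4,interpolation=2)
B=cv2.resize(S['top']['color'][145:260,385:495],None,fx=2,fy=2,interpolation=2)
C=cv2.resize(S['side']['color'][70:180,240:370],None,fx=2,fy=2,interpolation=2)
I=np.zeros((600,780,3),np.uint8);I[:380]=A;I[380:600,:220]=B[:220];I[380:600,240:500]=C
cv2.imwrite('pics/M1.png',np.clip(I[:,:,::-1]*1.7,0,255).astype(np.uint8))
E
```

```text
top spanner 0.93 [ 611.5 -228.6    3.8]
top can 0.69 [505.7 438.2  -3.3]
top blank 0.54 [ 611.7 -227.4    1.9]
top blank 0.51 [581.6 259.9  35.4]
top rod 0.69 [526.8 353.1   9.3]
top rod 0.31 [ 483.4 -227.5   18.4]
top spare_nut 0.53 [ 477.5 -396.3    4.1]
top spare_nut 0.28 [581.6 263.4  34.8]
side spanner 0.46 [578.  263.   33.3]
side spanner 0.43 [501.5 436.1   0.6]
side can 0.92 [4.993e+02 4.358e+02 3.000e-01]
side blank 0.61 [578.3 265.7  33. ]
side spare_nut 0.45 [ 476.7 -391.8    1.6]
```

View pics/M1.png

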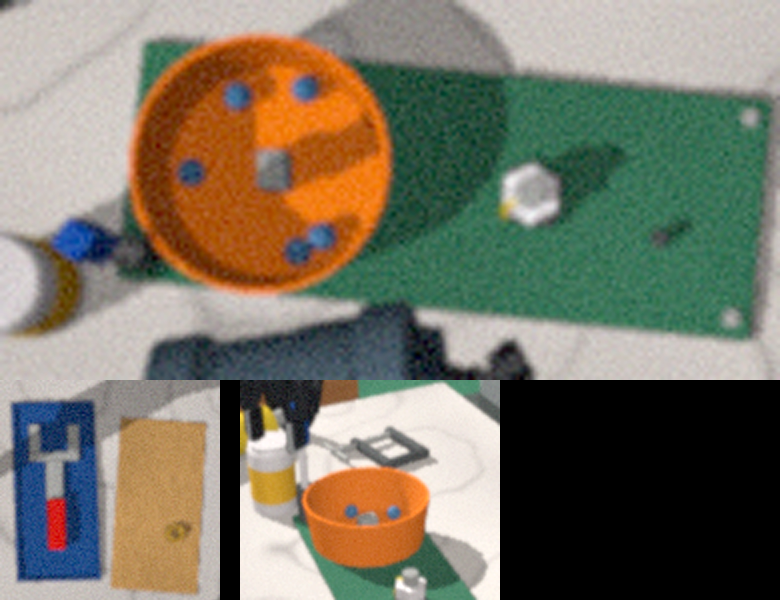

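```bash
python3 -c "
from workcell import ticket
print(ticket.job_done())"
```

```text
the job is handed in; nothing more can be done
None
```

I finished every step and handed the job in at about 54 s, but got no verdict back; the last pictures show everything in place, except that both blanks still sit stacked in the middle of the bowl because the 38 mm stirring circle passed around them, so they aren't really mixed into the media.

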